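# Lock a test cup into a lubricity tester and set the load

## Robot

A 7-joint arm with a two-finger parallel gripper is mounted at the origin on the work surface. World frame = base frame: x ahead of the robot, y to its left, z up, the work surface at z = 0. Lengths are in m, angles in rad, forces in N, time in s.
With the tool pointing down it reaches from about 0.4 to 0.875 m from the base axis. Payload 19.3 kg.
Tool frame: the origin (TCP) lies midway between the tips of the shut fingers; the grasp point (between the pads) lies bot.grip_point_offset behind it (bot.grip_point_offset is the distance from the TCP to the grasp point, in m); z points along the fingers, y is the direction in which the jaws open and shut (so a half turn about z gives the same grasp; the last joint's range is limited). The gripper opens to 85 mm and grips with 20 to 120 N. Pads are 22 mm wide; open, the fingers measure 114 mm over their backs; the gripper's body (76 mm by 85 mm) begins 54 mm behind the grasp point. The pads swing forward as they close: fully open they stand 13 mm farther back than shut.
Start: joints at [-1.283, 0.521, -0.036, 1.599, 0.021, 1.021, -0.113], TCP at [0.219, 0.585, 0.207] pointing down, gripper open.
Joint ranges: [-2.91, 2.91], [-0.3, 2.13], [-1.5, 1.42], [0.17, 2.43], [-1.26, 4.41], [0.16, 1.93], [-2.52, 2.52]. Speed limits (rad/s): [1.89, 1.89, 2.39, 2.39, 3.01, 3.01, 3.01].

## Interface

Orientations are given as [roll, pitch, yaw] about the fixed x, y, z axes, in that order (R = Rz(yaw) Ry(pitch) Rx(roll)).
In Python, from workcell import bot gives the robot as it stands.
- The arm moves only by the tool servo_tool, never from a script. Its argument "rows" is a list that holds one entry, the list of rows, each a list of 6 numbers: the shift along the tool's x, y, z in cm, then the turn, a rotation vector about the tool's x, y, z in degrees. A call has 1 to 5 rows; each row shifts and turns the commanded pose from where the row before left it, along the tool's axes as they then stand; what a row does not reach is not made up. A row lasts 1/8 s, in which the tool goes at most 62.5 mm and 10.7 degrees, less where a joint would pass 70% of its speed; a pose out of reach is approached as far as the arm can. A call is refused whole if a number of a shift passes 6.25 or a number of a turn 10.7, either way. A call with a gripper value outside its range is refused whole. "grip" is the opening, from -1 (shut) to 1 (fully open), so that 0 is half open, set as the call begins (left out, the last holds). The fingers move at their own pace and stop on an object; "squeeze" is the grip in N (left out, the last holds). Time passes only in rows, so rows that do not move let the fingers close. It gives the time, the measured TCP pose, the force and the opening at its end, in the units of the state.
- bot.observe(): the state, without advancing time (a new reading comes with each control period).
- bot.grab_frame(name): name is "scene" or "top"; returns a dict with "image" (400x640x3 uint8, red, green, blue), "K" (3x3 intrinsics, pixels), "R" (3x3) and "t" (3): a world point X has camera coordinates R X + t. Camera axes: x right, y down, z forward; pixel columns grow to the right and rows downward; lengths in m; the calibration is good to about 2 mm. A picture is of the moment at which its call begins. There is no depth.
- bot.job_done(): hands the job in, once; it reports no verdict.
The state is a dict: "clock": time; "qpos": joint angles; "qd": joint speeds; "joint_efforts": joint torques, N m; "position": TCP position; "tool_rot": TCP orientation; "force": force on the tool from outside, world axes, zero at the start; "moment": the same for the moment, N m; "grip_width": finger opening in m.
Only numpy, scipy, OpenCV 4.12 (cv2) and the standard library are available. Lean on these libraries where they do the work, as an engineer would, in place of code of your own. Each camera call takes 0.05 s, during which the arm holds its last target.

## Task

Get the lubricity tester ready for a run: fit the steel test cup into the tester's bayonet seat (lugs down through the slots, pushed fully home, then twisted clockwise to the stop), swing the load arm over it until it meets its stop, and turn the red load knob clockwise until the gauge needle stands at the red mark. Leave the glass beaker and the two amber bottles standing where they are.

Things in the scene. Friction and masses are not known exactly. Their poses are not given: they have to be found in the camera images.
- cup_mid (a point): Loose steel test cup, 60 mm across, 70 mm high (foot tapers to 52 mm over the lowest 6 mm), 0.35 to 0.6 kg, standing left or right of the tester, turned any way. Point: on its axis, 35 mm above its underside. z up; x runs through its two opposite lugs, so half a turn makes no difference. Grip it across the 60 mm anywhere above the lugs.
- cup_lug (a point): Middle of one of the cup's two brass bayonet lugs, which stand opposite each other: each 12 mm wide, from 6 to 13 mm above the underside, sticking out to 38 mm from the cup's axis. A red line runs up the cup's wall above each. The cup's top holds a copper-coloured test disc in a 2.5 mm high rim.
- seat_floor (a point): Bayonet seat: fixed steel ring, 92 mm across, 20.5 mm high, bore 64 mm, on the deck of the blue tester (280 x 240 mm, deck 80 mm high). Point: on its axis, on the floor where the cup's underside rests when home (84 mm above the table). z up. x (either way) is where the cup's lugs point when locked; red lines on the ring mark it.
- seat_slot (a point): Mouth of one of the seat's two opposite slots, 19 mm wide, at the ring's top, 36 mm from its axis. The slots lie 45 degrees anticlockwise (from above) of the seat's x axis: at +45 and -135 degrees. With the cup on the floor, a 45 degree clockwise twist runs the lugs under the ring's roof to hard stops. A cup not fully down cannot twist; nor can it the other way.
- swing_handle (a point): Upright handle at the free end of the load arm: steel pin of 16 mm diameter under a black ball of 22 mm. Point: on its axis, 20 mm above the arm's top face (194 mm above the table), 10 mm below the ball's centre; the handle's top is 235 mm above the table. It is 175 mm from the arm's pivot, 55 mm from the knob's axis.
- swing_pivot (a point): On the vertical pivot axis of the load arm, at the height of swing_handle. It is 130 mm behind the seat's axis, along the seat's +x.
- load_arm (a joint): Swing of the load arm about its pivot (rad): 0 at its stop over the seat, knob axis then 10 mm from the seat's axis towards the pivot; starts parked at 1.1 to 1.4, out to the robot's right. Grows anticlockwise from above, so swing it in clockwise. Friction (0.5 N m) keeps it where left. Over a seated cup the arm clears the rim by 16 mm, the load pin under it by 1 to 3 mm.
- knob_grip (a point): Red load knob on top of the arm, a bar 44 mm long, 13 mm thick and 29 mm high on a 42 mm disc. Point: on its vertical axis, 9 mm below its top, 221 mm above the table. x runs along the bar; grip across y. It moves with the arm.
- load_knob (a joint): Turn of the load knob (rad), positive clockwise from above, 0 to 2.2; starts at 0 to 0.3. It lowers the sprung load pin 6 mm per rad by a cam. With the arm at its stop over a seated cup the pin meets the disc at about 1.0 rad; from there the needle moves about 1.8 rad per rad of knob, so the mark comes at about 1.85 rad. It stays where it is left.
- needle (a joint): Load gauge needle (rad): how far the load pin's spring is pressed in. 0 unloaded, growing clockwise from above; the red mark is at 1.5, in the middle of a green band from 1.35 to 1.65; full scale is 2.1.
- gauge_face (a point): Centre of the round white gauge face, 60 mm across in a 64 mm case, lying face up over the arm 40 mm from its pivot, between pivot and knob. It rides on the load slide, so it starts up to 13 mm over the beam and sinks with the pin as the knob is turned. The red mark is on its pivot side.
- beaker_mid (a point): Bystander: glass beaker, 72 mm across and 95 mm high, loose, on the other side of the tester from the cup. Point: half-way up.
- bottle_a_mid (a point): Bystander: amber sample bottle, 56 mm across and 135 mm high, loose, at the left. Point: half-way up.
- bottle_b_mid (a point): Bystander: the same kind of bottle at the right. Point: half-way up.
There are look-alikes about, which are no part of the job. Of the things that look like the part that bears cup_mid, the smallest one is meant.

How it is judged:
On the way, in this order (a step that is already met when the one before it is completed fails the run):
1. the cup is down on the seat's floor, its lugs through the slots (z of cup_mid in the frame of seat_floor between 0.031 and 0.038 m and horizontal distance between cup_mid and seat_floor below 0.005 m), for 0.1 s.
2. the cup is twisted clockwise to the stop (all of step 1 and angle between the x axis of cup_mid and the x axis of seat_floor, either way round below 0.14 rad), for 0.1 s.
3. the load arm is swung over the cup to its stop (all of step 2 and value of joint load_arm below 0.05 rad), for 0.1 s.
4. the needle stands at the red mark (all of step 3 and value of joint needle between 1.3 and 1.7 rad), for 0.2 s.
At the end, for the whole second after the job is handed in: The cup sits on the seat's floor (underside -4 to +3 mm of it, axis within 5 mm) with its lugs within 8 degrees of the locked stop, the load arm is within 0.05 rad of its stop over the cup, the gauge needle stands at the red mark (1.5) within 0.2 rad; nothing is held (all of step 4); the robot touches nothing.
It fails at once if the beaker or a bottle is shifted by more than 30 mm or knocked over (distance of any of beaker_mid, bottle_a_mid, bottle_b_mid from where it was at the start of the episode above 0.03 m or angle between any of beaker_mid, bottle_a_mid, bottle_b_mid's own z axis and vertical above 0.5 rad).
It also fails if it takes over 72 s, if anything falls off the work surface, if the arm or the gripper's body presses on something with over 40 N, if the wrist force passes 120 N, or if a joint passes its speed limit or range.

## Working session

There is one attempt and no reset: what is moved stays moved. The work goes in short steps, Python scripts to look and compute and a tool call to move; the robot and the scene stay as the last step left them, time stands still between calls to the robot, and variables do not carry over. Pictures are saved under pics/ and viewed, and the job is handed in when it is done.

Besides the shell and the picture viewer there is one more tool, called after "Call:" in YAML: its name, and indented under it one key for each argument. servo_tool: Moves the arm, as the interface text tells. Its arguments: {"type":"object","properties":{"rows":{"type":"array"},"grip":{"type":"number"},"squeeze":{"type":"number"}},"required":["rows"]}

```bash
ls; mkdir -p pics
python3 - <<'E'
from workcell import bot
import cv2
s=bot.observe();print(s['clock'],s['position'],s['tool_rot'],s['grip_width'],bot.grip_point_offset)
for n in ("scene","top"):
    f=bot.grab_frame(n);cv2.imwrite(f"pics/{n}0.png",f["image"][:,:,::-1])
    print(n,f["K"],f["R"],f["t"])
E
```

```text
pics
0.0 [0.21879155 0.58503936 0.20661804] [-3.14040843e+00  7.78094711e-05  2.78374054e+00] 0.08532881182460114 0.0187
scene [[404.06836561   0.         315.41312832]
 [  0.         404.06836561 201.84177689]
 [  0.           0.           1.        ]] [[ 0.13703126  0.99050993  0.01060685]
 [ 0.8094141  -0.10579217 -0.57763035]
 [-0.57102648  0.08773875 -0.81622955]] [-0.0570523  -0.34296292  1.54112334]
top [[434.33242825   0.         316.44084381]
 [  0.         434.33242825 203.6883461 ]
 [  0.           0.           1.        ]] [[-0.0067617  -0.99989583 -0.01275142]
 [-0.99343291  0.00817339 -0.11412383]
 [ 0.11421616  0.01189601 -0.9933847 ]] [-0.00952502  0.5325061   1.53922931]
```

View pics/scene0.png

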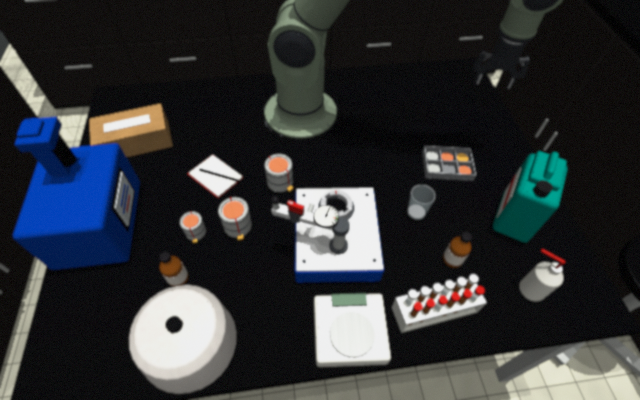

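View pics/top0.png

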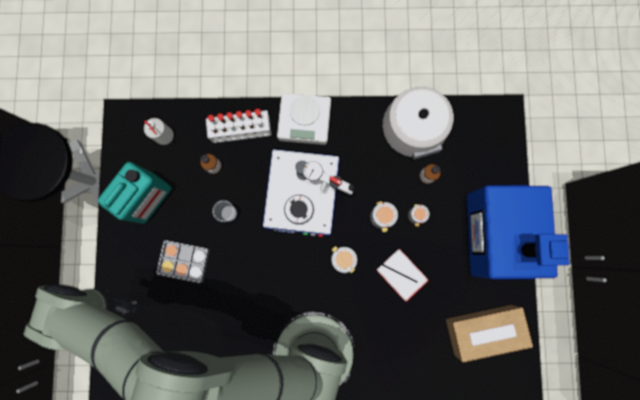

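The pictures show three cups. In the top view they are at (384,215), (420,213) and (344,260); in the scene view at (234,216), (192,226) and (279,172). The one at top (420,213) / scene (192,226) looks smallest. I'll check it in an enlarged crop.

Run:
```python
import cv2,numpy as np
a=cv2.imread('pics/top0.png');b=cv2.imread('pics/scene0.png')
c1=cv2.resize(a[190:280,320:440],None,fx=6,fy=6,interpolation=cv2.INTER_CUBIC)[:, :]
cv2.imwrite('pics/c1.png',c1)
cv2.imwrite('pics/c2.png',cv2.resize(b[150:250,170:300],None,fx=6,fy=6,interpolation=cv2.INTER_CUBIC))
cv2.imwrite('pics/c3.png',cv2.resize(a[140:240,255:365],None,fx=6,fy=6,interpolation=cv2.INTER_CUBIC))
cv2.imwrite('pics/c4.png',cv2.resize(b[180:285,265:395],None,fx=5.7,fy=5.7,interpolation=cv2.INTER_CUBIC))
```

```text
(no output)
```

View pics/c1.png

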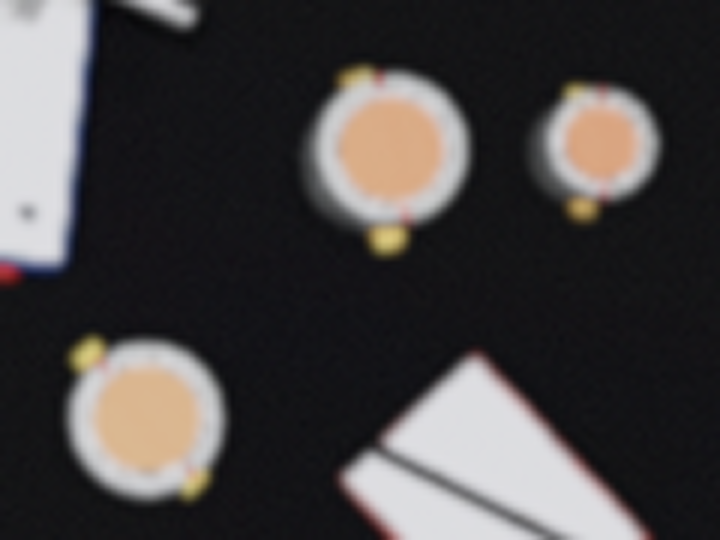

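View pics/c2.png

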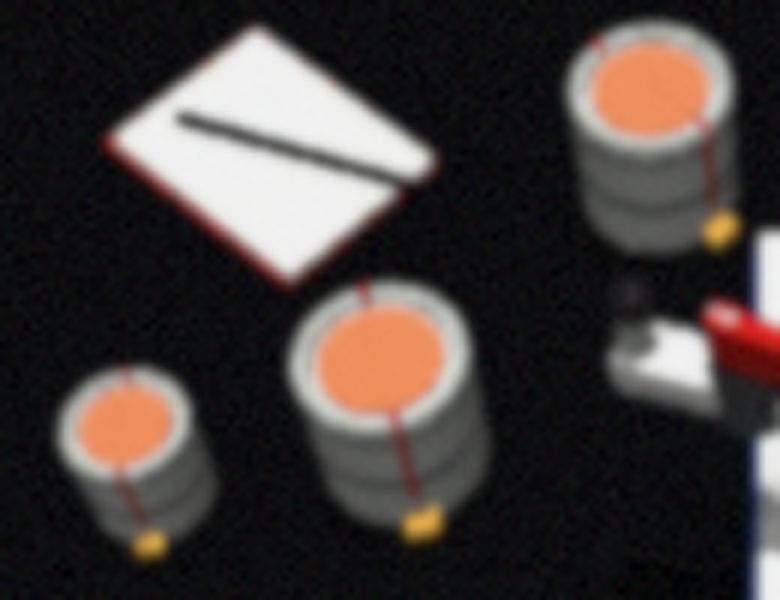

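View pics/c3.png

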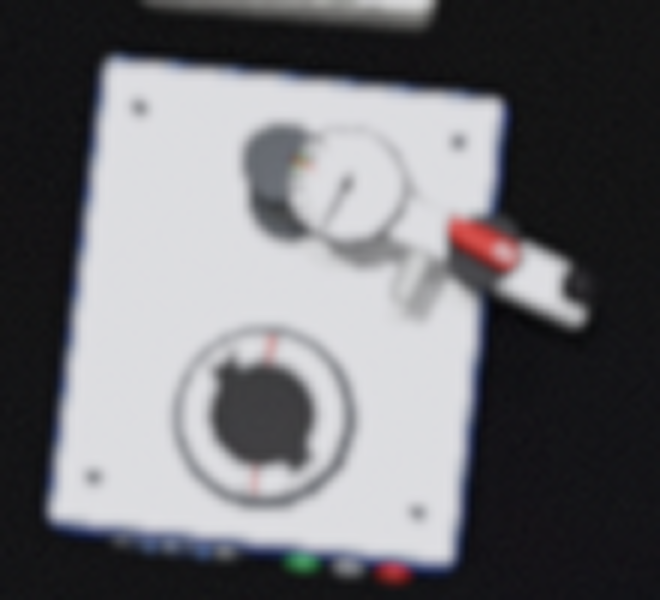

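View pics/c4.png

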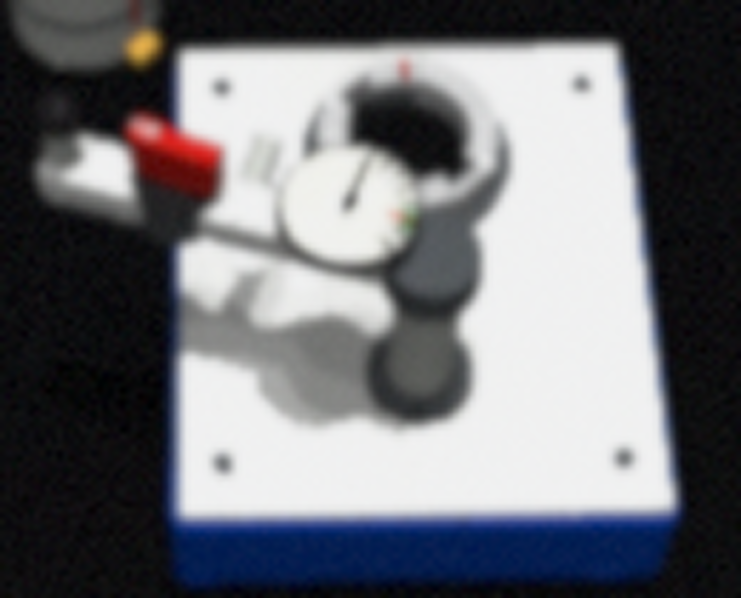

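The crop confirms it: the right-hand cup at top (420,213) is clearly the smallest, with a disc about 75 px across against 105–110 px for the others (enlarged). It has a lug line running up and down the picture. Seat ring is at top (299,209), with slots upper-left and lower-right. The knob is at top (336,180). Now to measure.

```bash
cat > h.py <<'E'
import cv2,numpy as np
def grab(bot,n,save=None):
    f=bot.grab_frame(n)
    if save: cv2.imwrite(save,f["image"][:,:,::-1])
    return f
def ray(f,p):
    K,R,t=map(np.array,(f["K"],f["R"],f["t"]))
    c=-R.T@t; d=R.T@np.linalg.inv(K)@np.array([p[0],p[1],1.]); return c,d/np.linalg.norm(d)
def plane(f,p,z):
    c,d=ray(f,p); return c+d*(z-c[2])/d[2]
def tri(f1,p1,f2,p2):
    c1,d1=ray(f1,p1);c2,d2=ray(f2,p2)
    A=np.stack([d1,-d2],1);s=np.linalg.lstsq(A,c2-c1,rcond=None)[0]
    a=c1+d1*s[0];b=c2+d2*s[1];return (a+b)/2,np.linalg.norm(a-b)
def proj(f,X):
    K,R,t=map(np.array,(f["K"],f["R"],f["t"])); c=K@(R@np.array(X)+t); return c[:2]/c[2]
def blobs(f,fn,roi,mn=4):
    x0,y0,x1,y1=roi
    im=f["image"][y0:y1,x0:x1]; hsv=cv2.cvtColor(im,cv2.COLOR_RGB2HSV).astype(int)
    m=fn(hsv[...,0],hsv[...,1],hsv[...,2]).astype(np.uint8)
    n,l,s,c=cv2.connectedComponentsWithStats(m)
    return sorted([(s[i,4],c[i]+[x0,y0]) for i in range(1,n) if s[i,4]>=mn],key=lambda q:-q[0])
E
python3 - <<'E'
from workcell import bot
from h import *
T=grab(bot,"top");S=grab(bot,"scene")
orange=lambda h,s,v:(h<17)&(h>5)&(s>60)&(v>120)
yel=lambda h,s,v:(h>=17)&(h<32)&(s>70)&(v>90)
red=lambda h,s,v:((h<6)|(h>170))&(s>90)&(v>60)
RT=(405,198,434,230);RS=(172,205,212,246)
for nm,fn in(("or",orange),("yel",yel),("red",red)):
    print(nm,[(a,c.round(2)) for a,c in blobs(T,fn,RT,2)],[(a,c.round(2)) for a,c in blobs(S,fn,RS,2)])
dT=blobs(T,orange,RT)[0][1];dS=blobs(S,orange,RS)[0][1]
print("disc tri",tri(T,dT,S,dS),plane(T,dT,.0685),plane(S,dS,.0685))
for a,c in blobs(T,yel,RT,2): print("yel top",a,plane(T,c,.012))
for a,c in blobs(S,yel,RS,2): print("yel sc",a,plane(S,c,.0095))
for a,c in blobs(T,red,RT,2): print("red top",a,plane(T,c,.07))
for a,c in blobs(S,red,RS,2): print("red sc",a,c,plane(S,c,.07))
# seat
dark=lambda h,s,v:(v<95)
RT2=(282,192,318,228)
print("dark",[(a,c.round(2)) for a,c in blobs(T,dark,RT2)])
print("red",[(a,c.round(2),plane(T,c,.1045)) for a,c in blobs(T,lambda h,s,v:((h<10)|(h>168))&(s>35)&(v>90),RT2,2)])
R2=(265,180,395,285)
print("redS",[(a,c.round(2),plane(S,c,.1045)) for a,c in blobs(S,lambda h,s,v:((h<10)|(h>168))&(s>60)&(v>80),R2,2)])
print("redT",[(a,c.round(2),plane(T,c,.23)) for a,c in blobs(T,red,(255,140,365,230),2)])
E
```

```text
or [(np.int32(105), array([419.9 , 213.43]))] [(np.int32(178), array([190.35, 220.34]))]
yel [(np.int32(15), array([416.67, 224.27])), (np.int32(5), array([415.4, 204.4]))] [(np.int32(25), array([194.56, 240.08]))]
red [] []
disc tri (array([ 0.49058422, -0.3765119 ,  0.06988609]), np.float64(0.000710808530724577)) [ 0.49068527 -0.37646163  0.0685    ] [ 0.48960249 -0.37724538  0.0685    ]
yel top 15 [ 0.45643833 -0.37623995  0.012     ]
yel top 5 [ 0.52895904 -0.37403014  0.012     ]
yel sc 25 [ 0.52169783 -0.37772626  0.0095    ]
dark [(np.int32(208), array([298.31, 208.73]))]
red [(np.int32(2), array([300. , 196.5]), array([0.5493357 , 0.04216157, 0.1045    ]))]
redS [(np.int32(157), array([294.99, 206.38]), array([ 0.50489716, -0.07262857,  0.1045    ]))]
redT [(np.int32(60), array([334.7, 180. ]), array([ 0.58457052, -0.07429143,  0.23      ]))]
```

Run:
```python
from workcell import bot
from h import *
Ts=[grab(bot,"top") for _ in range(1)];Ss=[grab(bot,"scene")]
T,S=Ts[0],Ss[0]
def wred(f,roi):
    x0,y0,x1,y1=roi
    im=f["image"][y0:y1,x0:x1].astype(float); r=im[...,0]-(im[...,1]+im[...,2])/2
    r=np.clip(r-r.max()*0.35,0,None); yy,xx=np.mgrid[y0:y1,x0:x1]
    return np.array([(r*xx).sum(),(r*yy).sum()])/r.sum(), (im[...,0]-im[...,2]).max()
def wred2(f,roi):  # red but not orange: use G-B
    x0,y0,x1,y1=roi
    im=f["image"][y0:y1,x0:x1].astype(float); r=np.clip(im[...,0]-im[...,1],0,None)
    print(np.round(r).astype(int))
print("cup red top far");wred2(T,(415,203,426,208))
print("cup red top near");wred2(T,(415,219,427,225))
print('seat'); 
for roi in((295,193,306,201),(293,215,303,224)):
    p,m=wred(T,roi);print(p,m,plane(T,p,.1045))
p,m=wred(S,(330,187,343,196));print('sc',p,m,plane(S,p,.1045))
# bolts
x0,y0=255,140
b=blobs(T,lambda h,s,v:(v<150),(268,145,345,242),2)
for a,c in b: 
    if a<20: print("bolt",a,c,plane(T,c,.081))
b=blobs(S,lambda h,s,v:(v<165),(297,188,382,268),2)
for a,c in b: 
    if a<20: print("boltS",a,c,plane(S,c,.081))
# white deck region extents
im=T["image"];
g=cv2.cvtColor(im,cv2.COLOR_RGB2GRAY);m=((g>120)).astype(np.uint8);m[:, :262]=0;m[:145]=0;m[:,345:]=0;m[236:]=0
cn=max(cv2.findContours(m,0,2)[0],key=cv2.contourArea);h=cv2.approxPolyDP(cn,4,True)[:,0];print(h)
```

```text
cup red top far
[[ 5  6  5  3  7 11  5  0  1  0  0]
 [10 12 10  7 18 30 15  1  0  0  0]
 [10 11  8  7 20 32 16  1  0  0  0]
 [ 6  6  6  7 17 25 13  4  1  0  0]
 [ 4  8 13 18 25 28 20 13  8  2  0]]
cup red top near
[[ 3  9 20 31 38 42 39 27 16  8  3  1]
 [ 0  2  6 11 19 28 23 10  3  0  0  0]
 [ 0  0  1  3 12 26 20  6  0  0  0  0]
 [ 7 10  9  8 15 33 22  6  0  0  0  0]
 [21 26 27 23 22 29 20  5  0  0  0  0]
 [24 27 28 27 20 16  8  2  0  0  0  0]]
seat
[299.59219858 197.46572104] 31.0 [0.54598783 0.0435773  0.1045    ]
[296.9321663 219.4595186] 21.0 [0.47000487 0.05288342 0.1045    ]
sc [335.51226158 191.5599455 ] 39.0 [0.46753707 0.0517291  0.1045    ]
bolt 4 [313.  209.5] [ 0.5062781  -0.00196694  0.081     ]
boltS 12 [319.41666667 203.83333333] [0.48894203 0.00105187 0.081     ]
boltS 5 [374. 260.] [0.69128761 0.12077813 0.081     ]
boltS 5 [303.6 260.8] [ 0.66864711 -0.06786238  0.081     ]
boltS 3 [366.66666667 194.33333333] [0.47281246 0.14728931 0.081     ]
boltS 3 [325.66666667 214.66666667] [0.52933029 0.01357676 0.081     ]
boltS 2 [303.5 195. ] [ 0.45066954 -0.04175123  0.081     ]
[[273 150]
 [263 225]
 [329 233]
 [334 190]
 [328 183]
 [336 174]
 [338 157]]
```

Run:
```python
from workcell import bot
from h import *
T=grab(bot,"top");S=grab(bot,"scene")
for p in((419.95,204.4),(420.15,221.4)): print("cup red",plane(T,p,.07))
# subpixel: dark bore contours on upscaled
for f,roi,nm,th in((T,(280,190,320,230),"T",110),(S,(312,185,360,225),"S",60)):
    x0,y0,x1,y1=roi
    g=cv2.cvtColor(f["image"],cv2.COLOR_RGB2GRAY)[y0:y1,x0:x1]
    u=cv2.resize(g,None,fx=8,fy=8,interpolation=cv2.INTER_CUBIC)
    cn=[c for c in cv2.findContours((u<th).astype(np.uint8),1,2)[0] if cv2.contourArea(c)>4000]
    for c in cn:
        P=(c[:,0]+.5)/8-.5+[x0,y0]
        W=np.array([plane(f,p,.1045)[:2] for p in P])
        (cx,cy),r=cv2.minEnclosingCircle(W.astype(np.float32))
        e=cv2.fitEllipse(W.astype(np.float32))
        print(nm,cv2.contourArea(c)/64,"minc",cx,cy,r,"ell",e, "box",W.min(0),W.max(0))
# black handle, knob
print([(a,c) for a,c in blobs(T,lambda h,s,v:v<60,(325,165,356,200),3)])
kT=blobs(T,lambda h,s,v:((h<6)|(h>170))&(s>90)&(v>60),(325,170,360,200))[0][1]
kS=blobs(S,lambda h,s,v:((h<8)|(h>170))&(s>90)&(v>60),(280,195,312,220))[0][1]
print(kT,kS,tri(T,kT,S,kS))
```

```text
cup red [ 0.52236479 -0.37739161  0.07      ]
cup red [ 0.4625768  -0.37606258  0.07      ]
T 220.890625 minc 0.5063188076019287 0.049416858702898026 0.036052968353033066 ell ((0.5072289109230042, 0.04811450093984604), (0.05350303649902344, 0.0648246482014656), 128.4221649169922) box [0.4776296  0.02010886] [0.53715348 0.07647218]
S 176.3203125 minc 0.5098866820335388 0.04689529538154602 0.032156914472579956 ell ((0.5076358318328857, 0.048337724059820175), (0.03759269788861275, 0.06381148099899292), 139.20950317382812) box [0.48289646 0.01987775] [0.53508434 0.0726842 ]
S 94.8203125 minc 0.4459677040576935 0.055514898151159286 0.07188227772712708 ell ((0.436073362827301, -0.021189697086811066), (0.008525426499545574, 0.4104847013950348), 173.19558715820312) box [ 0.43253915 -0.01609006] [0.45702906 0.12711985]
[(np.int32(480), array([346.9625    , 181.35833333]))]
[334.61016949 180.01694915] [294.72121212 206.73333333] (array([ 0.58601901, -0.07642459,  0.22014605]), np.float64(0.004244743025164175))
```

```bash
cat >> h.py <<'E'
def plan(bot,wps,vmax=5.5,wmax=9.0,p0=None):
    """wps: (x,y,z,yawdeg[,n]) ; prints rows in tool axes (cm,deg)"""
    s=bot.observe()
    if p0 is None: p=np.array(s["position"])*100; y=np.degrees(s["tool_rot"][2])
    else: p=np.array(p0[:3])*100; y=p0[3]
    rows=[]
    for w in wps:
        tgt=np.array(w[:3])*100; ty=w[3]
        dy=(ty-y+180)%360-180
        n=w[4] if len(w)>4 else int(max(1,np.ceil(np.linalg.norm(tgt-p)/vmax),np.ceil(abs(dy)/wmax)))
        for i in range(n):
            d=(tgt-p)/(n-i); a=np.radians(y)
            ex=np.array([np.cos(a),np.sin(a),0]);ey=np.array([np.sin(a),-np.cos(a),0])
            r=[round(float(d@ex),1),round(float(d@ey),1),round(float(-d[2]),1),0,0,round(-(((ty-y+180)%360-180)/(n-i)))]
            rows.append(r); p=p+r[0]*ex+r[1]*ey-np.array([0,0,r[2]]); y-=r[5]
    for i in range(0,len(rows),5): print(rows[i:i+5])
    print("end",p.round(2),round(y,1))
def st(bot):
    s=bot.observe();print(round(s["clock"],2),np.round(s["position"],4),np.degrees(s["tool_rot"]).round(2),"F",np.round(s["force"],1),"M",np.round(s["moment"],2),"w",round(s["grip_width"],4))
E
python3 - <<'E'
from workcell import bot
from h import *
plan(bot,[(.36,.40,.25,150),(.45,0,.25,110),(.491,-.3767,.20,90)])
st(bot)
E
```

```text
[[-3.9, -2.5, -0.9, 0, 0, 2], [-4.0, -2.3, -0.8, 0, 0, 2], [-4.1, -2.2, -0.9, 0, 0, 2], [-4.2, -2.1, -0.8, 0, 0, 2], [-4.3, -1.9, -0.9, 0, 0, 1]]
[[-3.4, -3.8, 0.0, 0, 0, 5], [-3.8, -3.5, 0.0, 0, 0, 5], [-4.0, -3.1, 0.0, 0, 0, 5], [-4.3, -2.8, 0.0, 0, 0, 5], [-4.5, -2.4, 0.0, 0, 0, 5]]
[[-4.8, -2.0, 0.0, 0, 0, 5], [-4.9, -1.5, 0.0, 0, 0, 5], [-5.0, -1.2, 0.0, 0, 0, 5], [-5.2, -1.3, 0.7, 0, 0, 3], [-5.3, -1.1, 0.7, 0, 0, 3]]
[[-5.4, -0.8, 0.7, 0, 0, 3], [-5.4, -0.5, 0.7, 0, 0, 3], [-5.4, -0.2, 0.7, 0, 0, 3], [-5.4, 0.1, 0.8, 0, 0, 3], [-5.4, 0.4, 0.7, 0, 0, 2]]
end [ 49.13 -37.68  20.01] 90.5
0.4 [0.2189 0.5853 0.2071] [-179.99    0.    159.49] F [ 0.1  0.4 -0.6] M [ 0.05 -0.01 -0.  ] w 0.0853
```

Call:
servo_tool:
  rows:
    - [[-3.9,-2.5,-0.9,0,0,2],[-4.0,-2.3,-0.8,0,0,2],[-4.1,-2.2,-0.9,0,0,2],[-4.2,-2.1,-0.8,0,0,2],[-4.3,-1.9,-0.9,0,0,1]]
  grip: 1
  squeeze: 60

```text
clock: 1.02
position: [0.3607, 0.3987, 0.2506]
tool_rot: [3.141, 0.0, 2.626]
force: [0.7, 0.6, 0.4]
grip_width: 0.0851
```

Call:
servo_tool:
  rows:
    - [[-3.4,-3.8,0,0,0,5],[-3.8,-3.5,0,0,0,5],[-4.0,-3.1,0,0,0,5],[-4.3,-2.8,0,0,0,5],[-4.5,-2.4,0,0,0,5]]

```text
clock: 1.65
position: [0.4157, 0.1489, 0.2504]
tool_rot: [3.141, -0.0, 2.187]
force: [0.2, 0.3, 0.2]
grip_width: 0.085
```

Call:
servo_tool:
  rows:
    - [[-4.8,-2.0,0,0,0,5],[-4.9,-1.5,0,0,0,5],[-5.0,-1.2,0,0,0,5],[-5.2,-1.3,0.7,0,0,3],[-5.3,-1.1,0.7,0,0,3]]

```text
clock: 2.28
position: [0.4613, -0.109, 0.2363]
tool_rot: [3.141, 0.0, 1.823]
force: [1.0, 0.9, 0.5]
grip_width: 0.0853
```

Call:
servo_tool:
  rows:
    - [[-5.4,-0.8,0.7,0,0,3],[-5.4,-0.5,0.7,0,0,3],[-5.4,-0.2,0.7,0,0,3],[-5.4,0.1,0.8,0,0,3],[-5.4,0.4,0.7,0,0,2]]

```text
clock: 2.9
position: [0.4915, -0.3783, 0.1999]
tool_rot: [3.141, -0.0, 1.579]
force: [0.3, -0.3, 0.6]
grip_width: 0.0853
```

Run:
```python
from workcell import bot
from h import *
st(bot)
plan(bot,[(.491,-.3767,.10,90),(.491,-.3767,.028,90,3)])
```

```text
2.9 [ 0.4915 -0.3783  0.1999] [ 1.7999e+02 -1.0000e-02  9.0440e+01] F [ 0.3 -0.3  0.6] M [ 0.02 -0.04  0.  ] w 0.0853
[[0.1, -0.0, 5.0, 0, 0, 0], [0.1, -0.0, 5.0, 0, 0, 0], [-0.0, -0.0, 2.4, 0, 0, 0], [-0.0, -0.0, 2.4, 0, 0, 0], [-0.0, -0.0, 2.4, 0, 0, 0]]
end [ 49.15 -37.63   2.79] 90.4
```

Call:
servo_tool:
  rows:
    - [[0.1,0,5.0,0,0,0],[0.1,0,5.0,0,0,0],[0,0,2.4,0,0,0],[0,0,2.4,0,0,0],[0,0,2.4,0,0,0]]

```text
clock: 3.52
position: [0.4914, -0.3747, 0.0274]
tool_rot: [3.142, -0.0, 1.58]
force: [0.5, -0.3, 0.2]
grip_width: 0.0854
```

Call:
servo_tool:
  rows:
    - [[0,0,0,0,0,0],[0,0,0,0,0,0],[0,0,0,0,0,0],[0,0,0,0,0,0],[0,0,0,0,0,0]]
  grip: -0.2

```text
clock: 4.15
position: [0.4915, -0.3751, 0.0291]
tool_rot: [3.141, 0.001, 1.579]
force: [-3.1, 1.1, 8.4]
grip_width: 0.0572
```

Run:
```python
from workcell import bot
from h import *
st(bot)
S=grab(bot,"scene");cv2.imwrite("pics/g1.png",cv2.resize(S["image"][150:280,130:300,::-1],None,fx=4.4,fy=4.4,interpolation=cv2.INTER_CUBIC))
```

```text
4.15 [ 0.4915 -0.3751  0.0291] [1.7995e+02 4.0000e-02 9.0490e+01] F [-3.1  1.1  8.4] M [0.1  0.7  0.02] w 0.0572
```

View pics/g1.png

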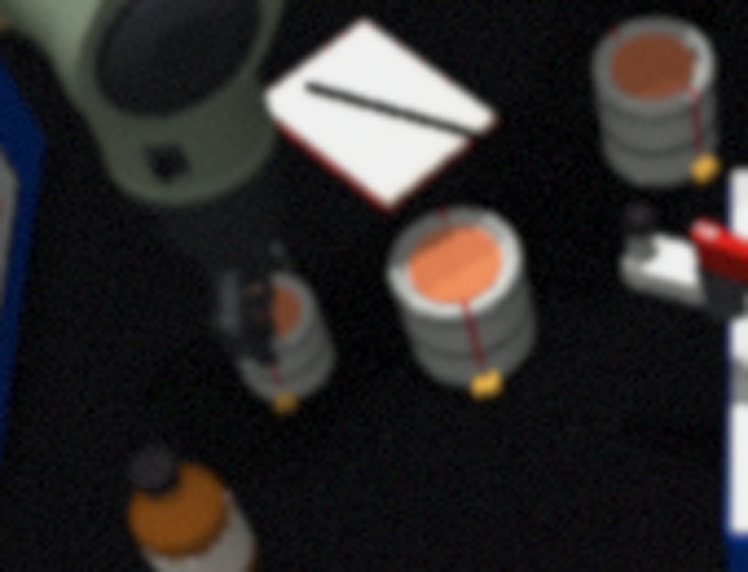

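Run:
```python
from workcell import bot
from h import *
S=bot.grab_frame("scene")
st(bot)
def q(X): return ((proj(S,X)-[130,150])*4.4).round(0)
for X in [(.4915,-.3751,.035),(.5215,-.3751,.035),(.5215,-.3751,.06),(.53,-.3751,.06),(.5215,-.3751,.08),(.5215,-.364,.04),(.5215,-.386,.04),(.527,-.3751,.0095),(.4915,-.3751,.07),(.4915,-.345,.07),(.4915,-.405,.07)]: print(X,q(X))
```

```text
4.25 [ 0.4915 -0.3751  0.0291] [1.7995e+02 4.0000e-02 9.0490e+01] F [-3.6 -0.3  6.6] M [0.09 0.72 0.01] w 0.0574
(0.4915, -0.3751, 0.035) [281. 338.]
(0.5215, -0.3751, 0.035) [279. 376.]
(0.5215, -0.3751, 0.06) [270. 357.]
(0.53, -0.3751, 0.06) [270. 368.]
(0.5215, -0.3751, 0.08) [263. 341.]
(0.5215, -0.364, 0.04) [294. 371.]
(0.5215, -0.386, 0.04) [261. 374.]
(0.527, -0.3751, 0.0095) [288. 403.]
(0.4915, -0.3751, 0.07) [268. 310.]
(0.4915, -0.345, 0.07) [315. 305.]
(0.4915, -0.405, 0.07) [222. 315.]
```

Run:
```python
from workcell import bot
from h import *
plan(bot,[(.4915,-.3751,.18,90.5,3),(.45,-.15,.20,108),(.5075,.048,.20,129)],vmax=5)
```

```text
[[0.0, -0.0, -5.0, 0, 0, 0], [0.0, -0.0, -5.0, 0, 0, 0], [0.0, -0.0, -5.1, 0, 0, 0], [4.5, -0.8, -0.4, 0, 0, -4], [4.6, -0.5, -0.4, 0, 0, -3]]
[[4.6, -0.2, -0.4, 0, 0, -4], [4.5, 0.1, -0.4, 0, 0, -3], [4.6, 0.3, -0.4, 0, 0, -4], [3.4, 2.3, 0.0, 0, 0, -4], [3.2, 2.6, 0.0, 0, 0, -4]]
[[3.0, 2.8, 0.0, 0, 0, -4], [2.8, 3.0, 0.0, 0, 0, -4], [2.7, 3.2, 0.0, 0, 0, -5]]
end [50.72  4.83 20.01] 129.5
```

Call:
servo_tool:
  rows:
    - [[0,0,-2,0,0,0],[0,0,-4,0,0,0],[0,0,-5,0,0,0],[0,0,-4,0,0,0],[0,0,0,0,0,0]]

```text
clock: 4.88
position: [0.4925, -0.3756, 0.1821]
tool_rot: [3.137, 0.003, 1.58]
force: [-0.7, 0.6, -6.1]
grip_width: 0.057
```

Call:
servo_tool:
  rows:
    - [[4.5,-0.8,-0.4,0,0,-4],[4.6,-0.5,-0.4,0,0,-3],[4.6,-0.2,-0.4,0,0,-4],[4.5,0.1,-0.4,0,0,-3],[4.6,0.3,-0.4,0,0,-4]]

```text
clock: 5.5
position: [0.4488, -0.1477, 0.1979]
tool_rot: [-3.141, -0.001, 1.896]
force: [0.6, 0.7, -5.4]
grip_width: 0.057
```

Call:
servo_tool:
  rows:
    - [[3.4,2.3,0,0,0,-4],[3.2,2.6,0,0,0,-4],[3.0,2.8,0,0,0,-4],[2.8,3.0,0,0,0,-4],[2.7,3.2,0,0,0,-5]]

```text
clock: 6.12
position: [0.5066, 0.05, 0.1978]
tool_rot: [-3.141, -0.0, 2.263]
force: [0.5, -0.9, -5.7]
grip_width: 0.0571
```

Call:
servo_tool:
  rows:
    - [[0,0,0,0,0,0],[0,0,0,0,0,0]]

```text
clock: 6.38
position: [0.5063, 0.0482, 0.1978]
tool_rot: [-3.14, -0.0, 2.259]
force: [-0.8, -0.7, -5.0]
grip_width: 0.0575
```

Run:
```python
from workcell import bot
from h import *
st(bot)
T=grab(bot,"top","pics/top1.png");S=grab(bot,"scene","pics/scene1.png")
cv2.imwrite("pics/g2.png",cv2.resize(S["image"][120:260,250:420,::-1],None,fx=4.2,fy=4.2,interpolation=cv2.INTER_CUBIC))
cv2.imwrite("pics/g3.png",cv2.resize(T["image"][130:270,230:400,::-1],None,fx=4.2,fy=4.2,interpolation=cv2.INTER_CUBIC))
```

```text
6.38 [0.5063 0.0482 0.1978] [-1.7993e+02 -1.0000e-02  1.2946e+02] F [-0.8 -0.7 -5. ] M [-0.07 -0.01 -0.04] w 0.0575
```

View pics/g2.png

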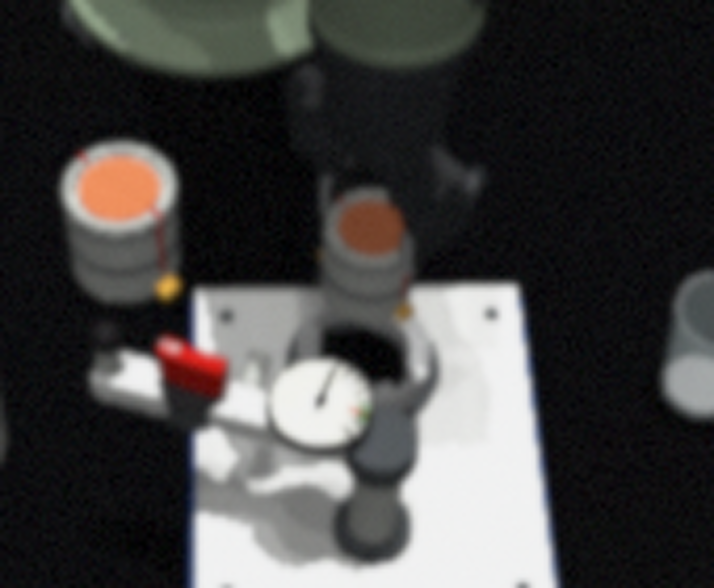

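View pics/g3.png

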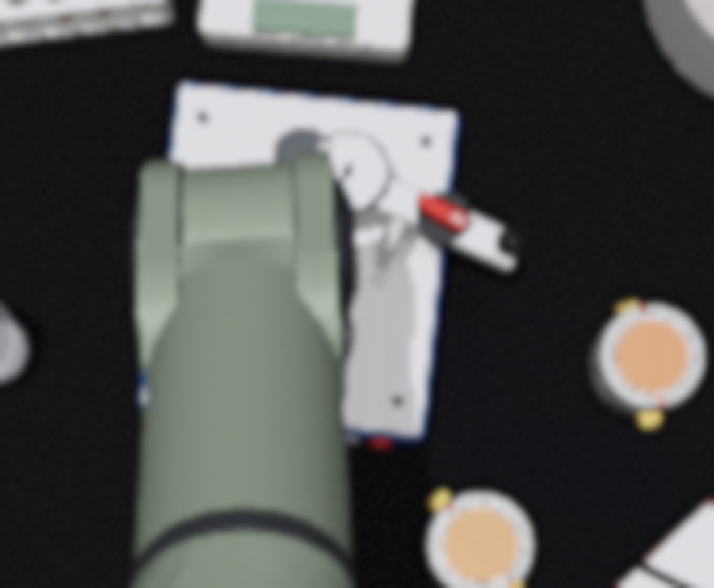

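Run:
```python
from workcell import bot
from h import *
st(bot)
S=grab(bot,"scene")
R=(320,160,350,200)
d=blobs(S,lambda h,s,v:((h<18)&(s>70)&(v>60)),R)
print(d[:4]);c=d[0][1]
print("disc",plane(S,c,.2372))
y=blobs(S,lambda h,s,v:(h>13)&(h<35)&(s>70)&(v>60),(320,172,352,202),2)
for a,c in y: print(a,c,plane(S,c,.178))
```

```text
6.47 [0.5065 0.0477 0.1981] [-179.96   -0.    129.4 ] F [-0.3  0.1 -5. ] M [0.06 0.04 0.03] w 0.0568
[(np.int32(173), array([338.04624277, 173.8265896 ]))]
disc [0.50793226 0.04481145 0.2372    ]
13 [345.38461538 193.61538462] [0.53154316 0.06437744 0.178     ]
```

Call:
servo_tool:
  rows:
    - [[0.2,0.2,2.0,0,0,0],[0,0,3.0,0,0,0],[0,0,0.8,0,0,0],[0,0,0,0,0,0]]

```text
clock: 7.02
position: [0.5072, 0.0511, 0.1404]
tool_rot: [-3.141, -0.0, 2.259]
force: [1.1, 0.5, -5.1]
grip_width: 0.0571
```

Run:
```python
from workcell import bot
from h import *
st(bot)
S=grab(bot,"scene","pics/scene2.png")
cv2.imwrite("pics/g4.png",cv2.resize(S["image"][160:250,290:390,::-1],None,fx=6.5,fy=6.5,interpolation=cv2.INTER_CUBIC))
```

```text
7.03 [0.5072 0.0511 0.1404] [-179.97   -0.    129.45] F [ 1.1  0.5 -5.1] M [ 0.06 -0.03  0.03] w 0.0571
```

View pics/g4.png

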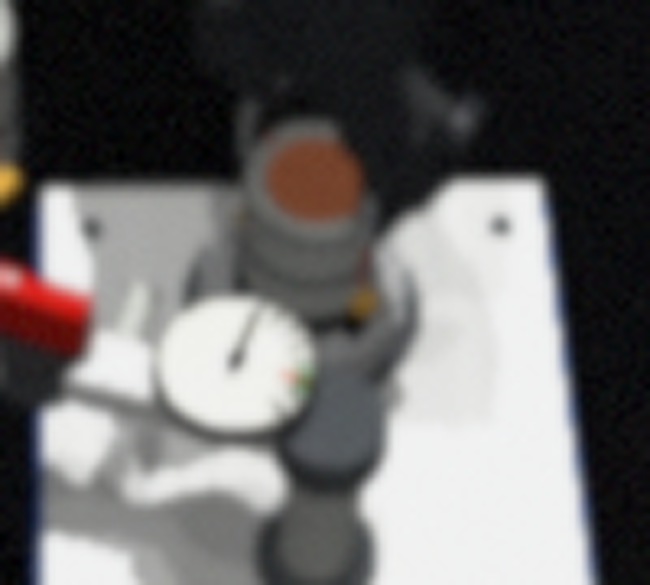

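Run:
```python
from workcell import bot
from h import *
S=grab(bot,"scene")
d=blobs(S,lambda h,s,v:((h<18)&(s>70)&(v>60)),(322,175,350,200))
print(d[:2],plane(S,d[0][1],.1797))
print("seat proj",proj(S,(.5075,.0482,.1045)),(proj(S,(.5075,.0482,.1045))-[290,160])*6.5)
y=blobs(S,lambda h,s,v:(h>13)&(h<35)&(s>70)&(v>60),(335,195,352,212),2)
for a,c in y: print(a,c,plane(S,c,.121))
# ring outer extents in row profile
g=cv2.cvtColor(S["image"],cv2.COLOR_RGB2GRAY)
for r in (203,205,207,209): print(r,g[r,312:360])
```

```text
[(np.int32(162), array([338.20987654, 187.07407407]))] [0.50824629 0.04849916 0.1797    ]
seat proj [336.59335904 202.65428538] [302.85683375 277.25285499]
17 [345.41176471 206.11764706] [0.53392358 0.06814305 0.121     ]
203 [174 165 163 166 164 151 120  90  88 103 112 112 111  93  64  57  73  81
  84  82  80  78  76  75  75  76  79  77  75  73  74  78  74  74  78  93
 125 158 172 164 149 158 192 211 214 215 215 215]
205 [190 159 149 160 163 146 111  86 103 125 141 150 154 149 138 134 133 122
 106  95  91  88  87  88  86  86  87  85  88  87  84  86  88  91  94  96
 106 129 154 153 131 126 165 203 218 220 222 223]
207 [187 161 156 164 165 161 154 172 205 222 230 233 235 234 233 228 212 187
 183 180 154 125 109  94  88  87  86  85  83  79  75  70  75  82  89  89
  92 104 127 136 116 111 155 205 221 225 225 228]
209 [171 157 160 168 194 220 230 236 238 239 240 240 241 239 236 219 185 193
 220 218 205 199 180 139  97  67  51  50  45  39  36  30  32  45  65  86
  95 104 112 117 100 104 150 199 215 217 219 221]
```

Call:
servo_tool:
  rows:
    - [[0,0,0.6,0,0,0],[0,0,0.5,0,0,0],[0,0,0.5,0,0,0]]

```text
clock: 7.5
position: [0.5072, 0.0516, 0.1239]
tool_rot: [-3.142, -0.0, 2.26]
force: [-0.3, 0.1, -4.8]
grip_width: 0.0572
```

Call:
servo_tool:
  rows:
    - [[0,0,0.4,0,0,0],[0,0,0.4,0,0,0],[0,0,0.2,0,0,0]]

```text
clock: 7.88
position: [0.5071, 0.0515, 0.1139]
tool_rot: [-3.141, -0.0, 2.26]
force: [-0.3, -0.2, -5.4]
grip_width: 0.0566
```

Call:
servo_tool:
  rows:
    - [[0,0,0.1,0,0,0],[0,0,0.1,0,0,0],[0,0,0,0,0,0]]

```text
clock: 8.25
position: [0.5076, 0.051, 0.1131]
tool_rot: [3.141, 0.001, 2.259]
force: [-5.8, -3.6, 14.1]
grip_width: 0.0574
```

Call:
servo_tool:
  rows:
    - [[0,0.03,0.05,0,0,5],[0,0.03,0,0,0,8],[0,0.03,0,0,0,8]]

```text
clock: 8.62
position: [0.5074, 0.0519, 0.113]
tool_rot: [-3.141, -0.001, 1.89]
force: [-15.6, -3.5, 31.6]
grip_width: 0.057
```

Call:
servo_tool:
  rows:
    - [[0,-0.07,-0.05,0,0,5],[0,0,0,0,0,7],[0,0,0,0,0,6]]

```text
clock: 9.0
position: [0.5075, 0.0518, 0.1131]
tool_rot: [3.141, -0.001, 1.576]
force: [-5.9, -2.4, 14.4]
grip_width: 0.0574
```

Call:
servo_tool:
  rows:
    - [[0,0,0,0,0,3],[0,0,0,0,0,3],[0,0,0,0,0,0]]

```text
clock: 9.38
position: [0.5075, 0.051, 0.1131]
tool_rot: [3.141, 0.0, 1.474]
force: [-7.9, -7.0, 17.8]
grip_width: 0.0571
```

Run:
```python
from workcell import bot
from h import *
st(bot)
```

```text
9.38 [0.5075 0.051  0.1131] [1.7996e+02 3.0000e-02 8.4480e+01] F [-7.9 -7.  17.8] M [-1.43  1.47  0.82] w 0.0571
```

Call:
servo_tool:
  rows:
    - [[0,0,0,0,0,2],[0,0,0,0,0,2],[0,0,0,0,0,0]]

```text
clock: 9.75
position: [0.508, 0.0517, 0.1131]
tool_rot: [3.14, -0.001, 1.405]
force: [-4.0, -3.0, 14.3]
grip_width: 0.057
```

Run:
```python
from workcell import bot
from h import *
st(bot)
S=grab(bot,"scene","pics/scene3.png")
cv2.imwrite("pics/g5.png",cv2.resize(S["image"][160:250,290:390,::-1],None,fx=6.5,fy=6.5,interpolation=cv2.INTER_CUBIC))
```

```text
9.75 [0.508  0.0517 0.1131] [ 1.7992e+02 -3.0000e-02  8.0510e+01] F [-4.  -3.  14.3] M [-0.42  0.72  0.64] w 0.057
```

View pics/g5.png

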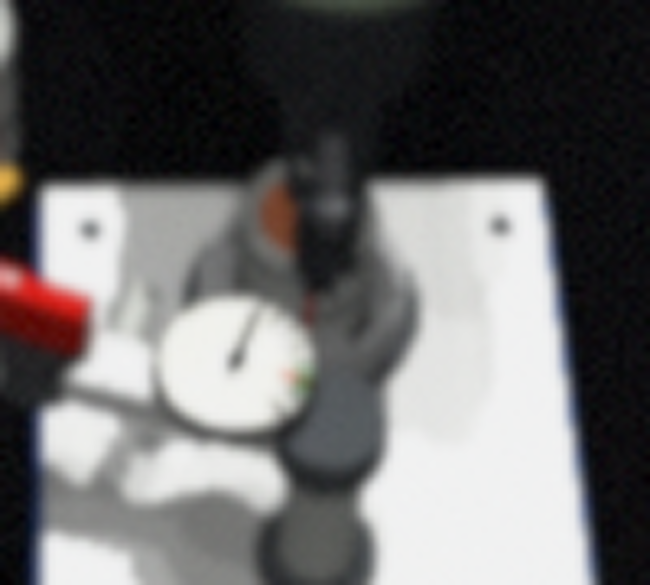

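Call:
servo_tool:
  rows:
    - [[0,0,0,0,0,2],[0,0,0,0,0,2],[0,0,0,0,0,0]]

```text
clock: 10.18
position: [0.5085, 0.0526, 0.113]
tool_rot: [3.139, -0.001, 1.338]
force: [1.0, 2.0, 6.8]
grip_width: 0.0572
```

Run:
```python
from workcell import bot
from h import *
st(bot)
```

```text
10.18 [0.5085 0.0526 0.113 ] [ 1.7987e+02 -6.0000e-02  7.6670e+01] F [1.  2.  6.8] M [ 0.49 -0.47  2.1 ] w 0.0572
```

Call:
servo_tool:
  rows:
    - [[0,0,0,0,0,0],[0,0,0,0,0,0],[0,0,0,0,0,0],[0,0,0,0,0,0]]
  grip: 1

```text
clock: 10.68
position: [0.5073, 0.0517, 0.1122]
tool_rot: [-3.142, 0.0, 1.335]
force: [0.2, 0.4, -0.8]
grip_width: 0.0854
```

Call:
servo_tool:
  rows:
    - [[0,0,-3,0,0,0],[0,0,-5,0,0,0],[0,0,-6,0,0,0],[-6,-2,-2,0,0,0],[-6,-2,0,0,0,0]]

```text
clock: 11.3
position: [0.4425, -0.0529, 0.2722]
tool_rot: [3.139, -0.001, 1.336]
force: [1.1, -1.3, -0.2]
grip_width: 0.0854
```

Run:
```python
from workcell import bot
from h import *
T=grab(bot,"top","pics/top4.png");S=grab(bot,"scene","pics/scene4.png")
a=cv2.resize(S["image"][160:260,270:390,::-1],None,fx=5,fy=5,interpolation=cv2.INTER_CUBIC)
cv2.imwrite("pics/g6.png",a)
cv2.imwrite("pics/g7.png",cv2.resize(T["image"][140:240,255:375,::-1],None,fx=5,fy=5,interpolation=cv2.INTER_CUBIC))
```

```text
(no output)
```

View pics/g6.png

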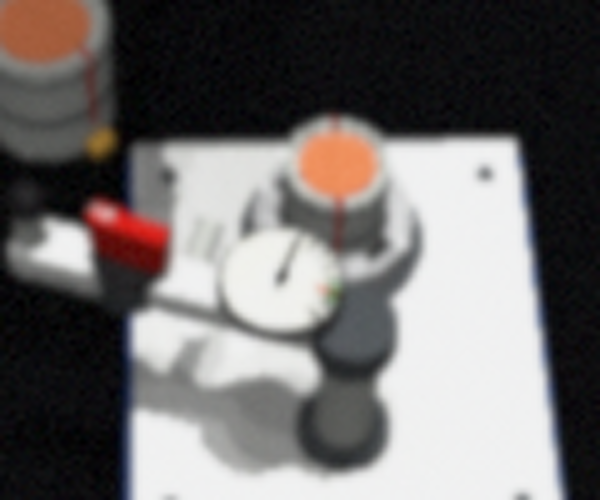

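View pics/g7.png

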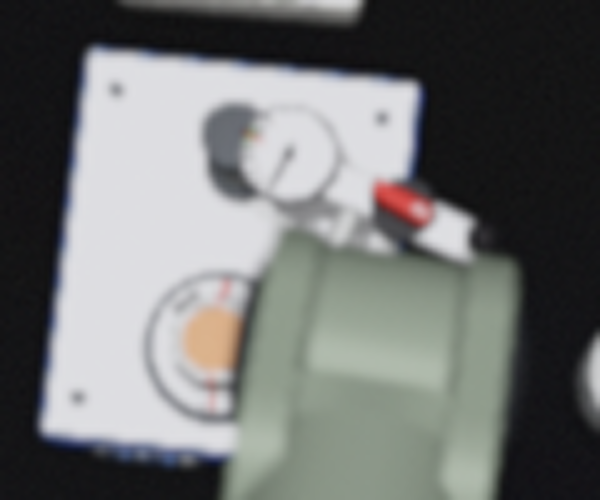

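Run:
```python
from workcell import bot
from h import *
T=grab(bot,"top");S=grab(bot,"scene")
b=plane(S,(337.2,184.4),.154);f=plane(S,(337.6,200.6),.154);d=f-b;print("cup lines",b,f,np.degrees(np.arctan2(d[1],d[0])),"mid",(b+f)/2)
dd=blobs(S,lambda h,s,v:(h<17)&(s>60)&(v>120),(320,180,350,205))[0][1];print("disc",plane(S,dd,.1525))
print("ball",tri(T,(255+486/5,140+237/5),S,(270+26/5,160+193/5)),plane(T,(255+486/5,140+237/5),.224),plane(S,(270+26/5,160+193/5),.224))
P=np.array([.5075,.0482])+.130*np.array([np.cos(-.12),np.sin(-.12)]);print("P",P)
for X in (plane(T,(255+486/5,140+237/5),.224),plane(S,(270+26/5,160+193/5),.224)):
    v=X[:2]-P;print(np.linalg.norm(v),"theta",np.arctan2(v[1],v[0])-(np.pi-.12)+2*np.pi)
cv2.imwrite("pics/g8.png",np.hstack([cv2.resize(T["image"][165:205,315:365,::-1],None,fx=8,fy=8,interpolation=cv2.INTER_CUBIC),cv2.resize(S["image"][185:225,265:315,::-1],None,fx=8,fy=8,interpolation=cv2.INTER_CUBIC)]))
st(bot)
```

```text
cup lines [0.47928868 0.05204249 0.154     ] [0.53509605 0.04366016 0.154     ] -8.54203176741285 mid [0.50719236 0.04785132 0.154     ]
disc [0.50657132 0.04752155 0.1525    ]
ball (array([ 0.56060878, -0.12728341,  0.22928245]), np.float64(0.004173015768240943)) [ 0.56129361 -0.12974779  0.224     ] [ 0.55699827 -0.12526883  0.224     ]
P [0.63656512 0.03263741]
0.17898255517645137 theta 1.2567424123574096
0.1768198681239799 theta 1.2240442303540089
11.5 [ 0.4425 -0.0523  0.2714] [ 1.7997e+02 -7.0000e-02  7.6400e+01] F [0.3 1.3 0.6] M [ 0.02 -0.02 -0.02] w 0.0853
```

View pics/g8.png

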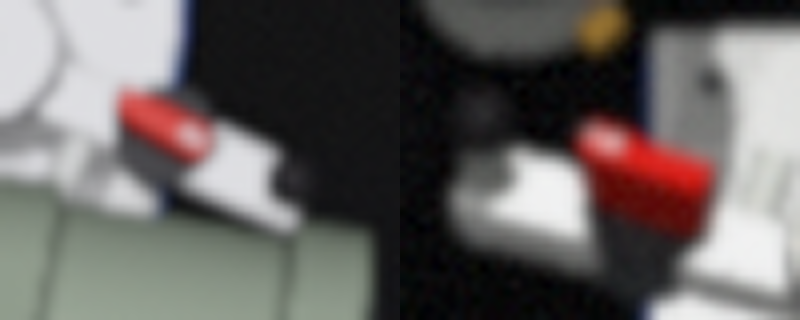

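Run:
```python
from workcell import bot
from h import *
plan(bot,[(.559,-.1275,.272,64),(.559,-.1275,.203,64,2)])
```

```text
[[-1.5, 4.4, -0.0, 0, 0, 4], [-1.2, 4.4, -0.0, 0, 0, 4], [-0.9, 4.6, -0.1, 0, 0, 4], [-0.0, -0.0, 3.5, 0, 0, 0], [-0.0, -0.0, 3.4, 0, 0, 0]]
end [ 55.95 -12.73  20.34] 64.4
```

Call:
servo_tool:
  rows:
    - [[-1.5,4.4,0,0,0,4],[-1.2,4.4,0,0,0,4],[-0.9,4.6,-0.1,0,0,4],[0,0,0,0,0,0],[0,0,0,0,0,0]]
  grip: 0
  squeeze: 25

```text
clock: 12.12
position: [0.5597, -0.1258, 0.2713]
tool_rot: [-3.14, 0.001, 1.127]
force: [-0.2, 0.2, 0.5]
grip_width: 0.0424
```

Run:
```python
from workcell import bot
from h import *
st(bot)
T=grab(bot,"top");S=grab(bot,"scene")
cv2.imwrite("pics/g9.png",np.hstack([cv2.resize(T["image"][155:215,305:365,::-1],None,fx=6,fy=6,interpolation=cv2.INTER_CUBIC),cv2.resize(S["image"][170:230,255:315,::-1],None,fx=6,fy=6,interpolation=cv2.INTER_CUBIC)]))
```

```text
12.12 [ 0.5597 -0.1258  0.2713] [-1.7993e+02  4.0000e-02  6.4560e+01] F [-0.2  0.2  0.5] M [-0.01 -0.   -0.03] w 0.0424
```

View pics/g9.png

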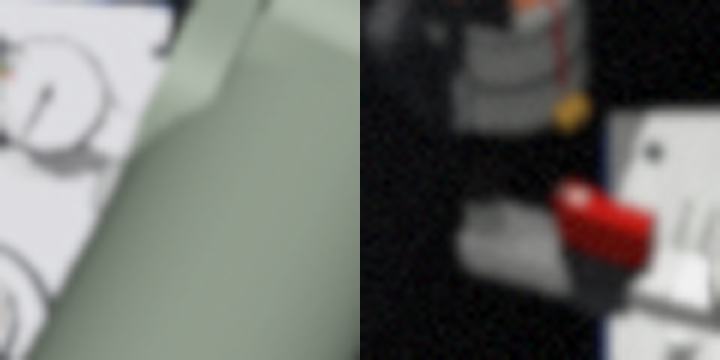

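Call:
servo_tool:
  rows:
    - [[0,0,2.0,0,0,0],[0,0,1.5,0,0,0],[0,0,1.5,0,0,0]]

```text
clock: 12.6
position: [0.5598, -0.1261, 0.2215]
tool_rot: [3.142, -0.0, 1.126]
force: [0.0, -0.8, 0.3]
grip_width: 0.043
```

Call:
servo_tool:
  rows:
    - [[0,0,1.0,0,0,0],[0,0,0.8,0,0,0]]

```text
clock: 12.85
position: [0.5598, -0.1266, 0.2035]
tool_rot: [-3.142, 0.0, 1.126]
force: [-0.1, -0.0, -1.0]
grip_width: 0.0425
```

Call:
servo_tool:
  rows:
    - [[0,0,0,0,0,0],[0,0,0,0,0,0],[0,0,0,0,0,0]]
  grip: -0.9
  squeeze: 20

```text
clock: 13.22
position: [0.5599, -0.1267, 0.2042]
tool_rot: [3.141, 0.0, 1.126]
force: [0.5, -0.7, -3.2]
grip_width: 0.0167
```

Run:
```python
from workcell import bot
from h import *
st(bot)
P=np.array([.6366,.0326]);s=bot.observe();v=np.array(s["position"][:2])-P
r=np.linalg.norm(v);print(r,np.degrees(np.arctan2(v[1],v[0])))
a0=np.degrees(np.arctan2(v[1],v[0]))%360; y0=np.degrees(s["tool_rot"][2])
w=[];n=10;end=173.1
for i in range(1,n+1):
    a=np.radians(a0+(end-a0)*i/n); rr=r+(.175-r)*i/n
    w.append((P[0]+rr*np.cos(a),P[1]+rr*np.sin(a),s["position"][2],y0+(5-y0)*i/n,1))
plan(bot,w)
```

```text
13.22 [ 0.5599 -0.1267  0.2042] [179.98   0.    64.5 ] F [ 0.5 -0.7 -3.2] M [-0.33 -0.23  0.01] w 0.0167
0.1767912998239901 -115.69813982815563
[[0.2, -2.2, -0.0, 0, 0, 6], [0.2, -2.2, -0.0, 0, 0, 6], [0.2, -2.1, -0.0, 0, 0, 6], [0.3, -2.2, -0.0, 0, 0, 6], [0.3, -2.2, -0.0, 0, 0, 6]]
[[0.4, -2.1, -0.0, 0, 0, 6], [0.4, -2.2, -0.0, 0, 0, 6], [0.5, -2.1, -0.0, 0, 0, 6], [0.5, -2.1, -0.0, 0, 0, 6], [0.5, -2.1, -0.0, 0, 0, 5]]
end [46.28  5.34 20.42] 5.5
```

Call:
servo_tool:
  rows:
    - [[0.2,-2.2,0,0,0,6],[0.2,-2.2,0,0,0,6],[0.2,-2.1,0,0,0,6],[0.3,-2.2,0,0,0,6],[0.3,-2.2,0,0,0,6]]

```text
clock: 13.85
position: [0.4815, -0.0527, 0.2048]
tool_rot: [3.14, -0.0, 0.597]
force: [-7.3, -8.2, 17.0]
grip_width: 0.0161
```

Call:
servo_tool:
  rows:
    - [[0.4,-2.1,0,0,0,6],[0.4,-2.2,0,0,0,6],[0.5,-2.1,0,0,0,6]]

```text
clock: 14.22
position: [0.4629, 0.0101, 0.2051]
tool_rot: [3.141, -0.001, 0.283]
force: [-1.1, -4.1, 13.6]
grip_width: 0.0155
```

Run:
```python
from workcell import bot
from h import *
st(bot)
P=np.array([.6366,.0326]);s=bot.observe();v=np.array(s["position"][:2])-P
r=np.linalg.norm(v);print(r,np.degrees(np.arctan2(v[1],v[0]))%360-173.1)
S=grab(bot,"scene");cv2.imwrite("pics/g10.png",cv2.resize(S["image"][150:260,260:390,::-1],None,fx=5,fy=5,interpolation=cv2.INTER_CUBIC))
```

```text
14.22 [0.4629 0.0101 0.2051] [ 1.7999e+02 -9.0000e-02  1.6230e+01] F [-1.1 -4.1 13.6] M [-1.06  0.19 -0.16] w 0.0155
0.1751104720373004 14.27992982292622
```

View pics/g10.png

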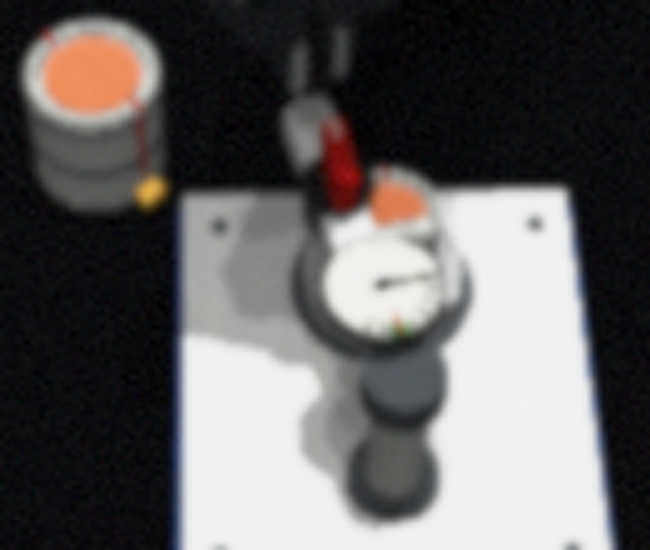

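Call:
servo_tool:
  rows:
    - [[0.4,-1.7,-0.1,0,0,4],[0.3,-1.5,0,0,0,4],[0.1,-0.8,0,0,0,2],[0,-0.3,0,0,0,0]]

```text
clock: 14.78
position: [0.4629, 0.0535, 0.2062]
tool_rot: [3.14, -0.004, 0.113]
force: [5.1, -17.0, 13.4]
grip_width: 0.0134
```

Run:
```python
from workcell import bot
from h import *
st(bot)
P=np.array([.6366,.0326]);s=bot.observe();v=np.array(s["position"][:2])-P
r=np.linalg.norm(v);print(r,np.degrees(np.arctan2(v[1],v[0]))%360-173.1)
```

```text
14.78 [0.4629 0.0535 0.2062] [179.89  -0.24   6.48] F [  5.1 -17.   13.4] M [-3.62 -1.3   0.09] w 0.0134
0.17494997402692264 0.027431857269505144
```

Call:
servo_tool:
  rows:
    - [[0,0,0,0,0,0],[0,0,0,0,0,0],[0,0,0,0,0,0]]
  grip: -0.1

```text
clock: 15.15
position: [0.4609, 0.0542, 0.205]
tool_rot: [-3.141, 0.0, 0.113]
force: [-0.0, -0.4, 1.0]
grip_width: 0.0384
```

Call:
servo_tool:
  rows:
    - [[0,0.2,-3,0,0,0],[0,0,-4,0,0,0],[-5,1,-2,0,0,-10],[-5,3,0,0,0,-10],[-3,5,0,0,0,-10]]

```text
clock: 15.78
position: [0.3848, -0.0337, 0.296]
tool_rot: [-3.135, 0.011, 0.502]
force: [0.9, -1.3, 1.3]
grip_width: 0.0383
```

Run:
```python
from workcell import bot
from h import *
st(bot)
T=grab(bot,"top","pics/top5.png");S=grab(bot,"scene","pics/scene5.png")
cv2.imwrite("pics/g11.png",cv2.resize(S["image"][150:260,260:390,::-1],None,fx=5,fy=5,interpolation=cv2.INTER_CUBIC))
cv2.imwrite("pics/g12.png",cv2.resize(T["image"][140:240,245:365,::-1],None,fx=5,fy=5,interpolation=cv2.INTER_CUBIC))
```

```text
15.78 [ 0.3848 -0.0337  0.296 ] [-179.64    0.63   28.79] F [ 0.9 -1.3  1.3] M [-0.13 -0.07  0.01] w 0.0383
```

View pics/g11.png

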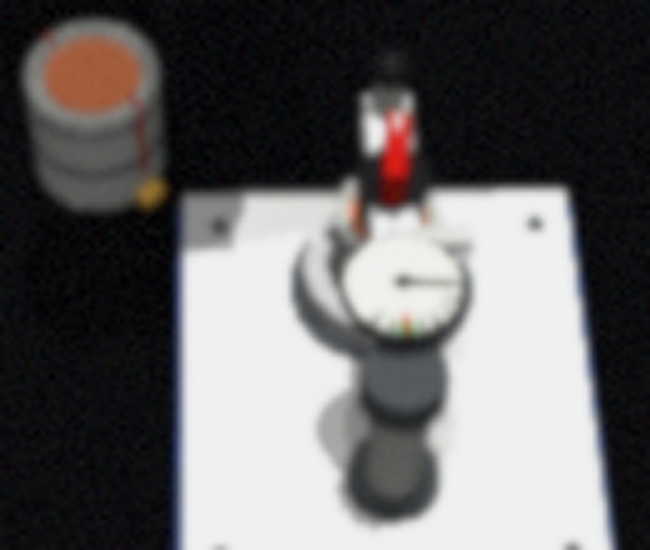

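View pics/g12.png

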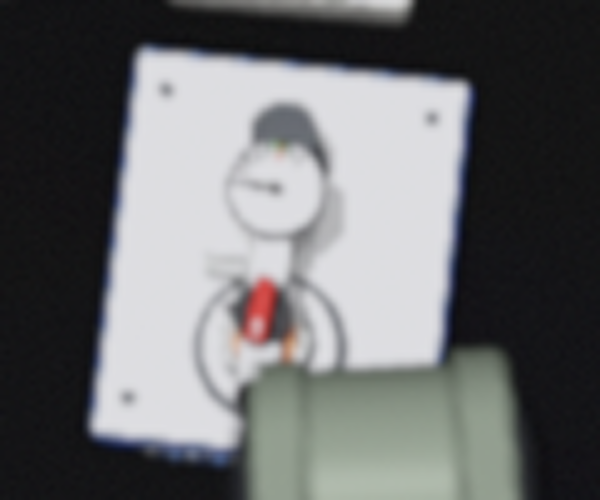

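Run:
```python
from workcell import bot
from h import *
T=grab(bot,"top");S=grab(bot,"scene")
def redpca(f,roi,z,vmin):
    x0,y0,x1,y1=roi
    hsv=cv2.cvtColor(f["image"][y0:y1,x0:x1],cv2.COLOR_RGB2HSV).astype(int)
    m=((hsv[...,0]<9)|(hsv[...,0]>170))&(hsv[...,1]>90)&(hsv[...,2]>vmin)
    m=(cv2.connectedComponentsWithStats(m.astype(np.uint8))); k=1+np.argmax(m[2][1:,4]); yy,xx=np.where(m[1]==k)
    W=np.array([plane(f,(x+x0,y+y0),z)[:2] for x,y in zip(xx,yy)])
    c=W.mean(0);u=np.linalg.svd(W-c)[2][0];pr=(W-c)@u
    print(len(W),c,"ang",np.degrees(np.arctan2(u[1],u[0]))%180,np.ptp(pr)); return np.array([xx.mean()+x0,yy.mean()+y0])
for v in (100,150,180):
  a=redpca(T,(288,190,306,212),.230,v);b=redpca(S,(330,168,350,193),.230,v);print(v,a,b,tri(T,a,S,b))
bl=blobs(S,lambda h,s,v:(v<50),(330,155,348,170));print([ (q,c) for q,c in bl])
```

```text
53 [0.5177526  0.04633901] ang 169.0234227608973 0.03547692934492534
74 [0.52194581 0.04536451] ang 164.5776674463769 0.046695205838282676
100 [296.69811321 201.24528302] [339.         179.68918919] (array([0.51830299, 0.04644796, 0.22516509]), np.float64(0.00034554038044530295))
37 [0.51999402 0.04666153] ang 159.87858397537937 0.03516873036234848
51 [0.51928123 0.04561306] ang 165.6290496016714 0.04075380399524847
150 [296.59459459 200.54054054] [338.92156863 178.88235294] (array([0.51982926, 0.04606326, 0.2305573 ]), np.float64(0.0011461892200855769))
27 [0.52217553 0.04584659] ang 168.1615477024883 0.02553160563271525
43 [0.51851734 0.04564388] ang 164.74070237492273 0.03445858122470277
180 [296.85185185 199.85185185] [338.88372093 178.65116279] (array([0.5216288 , 0.04525357, 0.2338871 ]), np.float64(0.0007484807992504383))
[(np.int32(243), array([338.66666667, 161.30864198]))]
```

Run:
```python
from workcell import bot
from h import *
st(bot)
plan(bot,[(.42,-.03,.29,62,4),(.518,.0463,.28,166)],wmax=10)
```

```text
15.97 [ 0.3849 -0.0345  0.296 ] [-179.55    0.59   28.28] F [ 1.2  0.9 -0.1] M [ 0.   -0.   -0.01] w 0.0382
[[0.8, 0.3, 0.2, 0, 0, -8], [0.8, 0.4, 0.1, 0, 0, -9], [0.7, 0.6, 0.2, 0, 0, -8], [0.6, 0.6, 0.1, 0, 0, -9], [1.0, 0.5, 0.1, 0, 0, -9]]
[[0.9, 0.6, 0.1, 0, 0, -9], [0.8, 0.8, 0.1, 0, 0, -10], [0.7, 0.9, 0.1, 0, 0, -9], [0.6, 1.0, 0.1, 0, 0, -10], [0.4, 1.1, 0.1, 0, 0, -9]]
[[0.2, 1.1, 0.1, 0, 0, -10], [-0.0, 1.1, 0.1, 0, 0, -9], [-0.2, 1.1, 0.1, 0, 0, -10], [-0.4, 1.1, 0.1, 0, 0, -9], [-0.5, 1.0, 0.0, 0, 0, -10]]
end [51.78  4.66 28.  ] 166.3
```

Call:
servo_tool:
  rows:
    - [[0.8,0.3,0.2,0,0,-8],[0.8,0.4,0.1,0,0,-9],[0.7,0.6,0.2,0,0,-8],[0.6,0.6,0.1,0,0,-9],[1.0,0.5,0.1,0,0,-9]]
  grip: -0.2

```text
clock: 16.6
position: [0.4284, -0.0232, 0.288]
tool_rot: [-3.128, 0.007, 1.236]
force: [0.3, -0.4, 0.6]
grip_width: 0.0342
```

Call:
servo_tool:
  rows:
    - [[0.9,0.6,0.1,0,0,-9],[0.8,0.8,0.1,0,0,-10],[0.7,0.9,0.1,0,0,-9],[0.6,1.0,0.1,0,0,-10],[0.4,1.1,0.1,0,0,-9]]

```text
clock: 17.23
position: [0.4735, 0.0119, 0.282]
tool_rot: [-3.127, -0.006, 2.058]
force: [-0.7, -0.0, -0.9]
grip_width: 0.0341
```

Call:
servo_tool:
  rows:
    - [[0.2,1.1,0.1,0,0,-10],[0,1.1,0.1,0,0,-9],[-0.2,1.1,0.1,0,0,-10],[-0.4,1.1,0.1,0,0,-9],[-0.5,1.0,0,0,0,-10]]

```text
clock: 17.85
position: [0.5179, 0.0462, 0.277]
tool_rot: [-3.136, -0.015, 2.896]
force: [-0.1, -0.2, 0.2]
grip_width: 0.0343
```

Run:
```python
from workcell import bot
from h import *
st(bot)
plan(bot,[(.518,.0463,.24,166,2),(.518,.0463,.206,166,2)])
```

```text
17.85 [0.5179 0.0462 0.277 ] [-179.71   -0.87  165.9 ] F [-0.1 -0.2  0.2] M [-0.01  0.01  0.01] w 0.0343
[[-0.0, 0.0, 1.9, 0, 0, 0], [-0.0, 0.0, 1.8, 0, 0, 0], [-0.0, 0.0, 1.7, 0, 0, 0], [-0.0, 0.0, 1.7, 0, 0, 0]]
end [51.79  4.62 20.6 ] 165.9
```

Call:
servo_tool:
  rows:
    - [[0,0,1.5,-0.3,-0.9,0],[0,0,2.0,0,0,0],[0,0,1.8,0,0,0],[0,0,1.5,0,0,0],[0,0,0.3,0,0,0]]

```text
clock: 18.48
position: [0.5172, 0.0454, 0.2061]
tool_rot: [-3.142, 0.001, 2.89]
force: [-0.1, 0.1, 0.0]
grip_width: 0.0339
```

Call:
servo_tool:
  rows:
    - [[0,0,0,0,0,0],[0,0,0,0,0,0],[0,0,0,0,0,0]]
  grip: -1
  squeeze: 40

```text
clock: 18.85
position: [0.5177, 0.0453, 0.2078]
tool_rot: [3.14, 0.003, 2.89]
force: [0.4, 0.3, 0.1]
grip_width: 0.0005
```

Run:
```python
from workcell import bot
from h import *
st(bot)
S=grab(bot,"scene");cv2.imwrite("pics/g13.png",cv2.resize(S["image"][150:240,280:390,::-1],None,fx=6,fy=6,interpolation=cv2.INTER_CUBIC))
```

```text
18.85 [0.5177 0.0453 0.2078] [179.9    0.18 165.61] F [0.4 0.3 0.1] M [0.05 0.05 0.03] w 0.0005
```

View pics/g13.png

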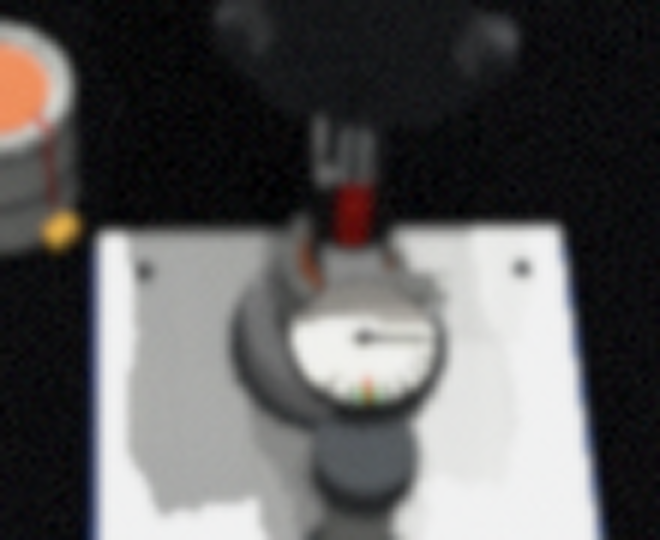

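Run:
```python
from workcell import bot
from h import *
S=grab(bot,"scene")
q=lambda X:((proj(S,X)-[280,150])*6).round(0)
for X in [(.5177,.0453,.2078),(.5177,.0453,.23),(.54,.042,.23),(.54,.042,.2),(.495,.05,.23),(.5177,.0453,.25)]: print(X,q(X))
T=grab(bot,"top");print(np.array(proj(T,(.5177,.0453,.2078))))
cv2.imwrite("pics/g14.png",cv2.resize(S["image"][160:200,320:365,::-1],None,fx=14,fy=14,interpolation=cv2.INTER_CUBIC))
```

```text
(0.5177, 0.0453, 0.2078) [349. 202.]
(0.5177, 0.0453, 0.23) [352. 170.]
(0.54, 0.042, 0.23) [353. 211.]
(0.54, 0.042, 0.2) [350. 253.]
(0.495, 0.05, 0.23) [354. 130.]
(0.5177, 0.0453, 0.25) [355. 141.]
[297.42323264 202.0854808 ]
```

View pics/g14.png

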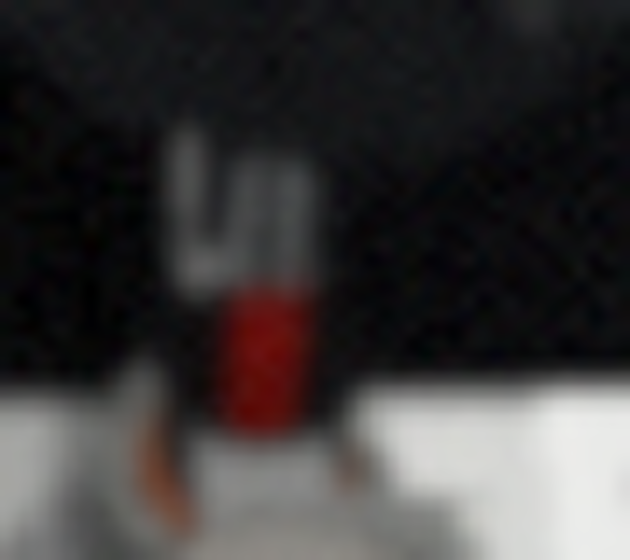

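Call:
servo_tool:
  rows:
    - [[0,0,0,0,0,5],[0,0,0,0,0,10],[0,0,0,0,0,10]]

```text
clock: 19.38
position: [0.5176, 0.0452, 0.2075]
tool_rot: [3.139, 0.002, 2.448]
force: [0.7, -0.1, 0.5]
grip_width: 0.0005
```

Run:
```python
from workcell import bot
from h import *
st(bot)
S=grab(bot,"scene");T=grab(bot,"top")
cv2.imwrite("pics/g15.png",cv2.resize(S["image"][155:225,315,None][:, :0] if 0 else S["image"][155:225,310:380,::-1],None,fx=8,fy=8,interpolation=cv2.INTER_CUBIC))
cv2.imwrite("pics/g16.png",cv2.resize(T["image"][140:240,245:365,::-1],None,fx=5,fy=5,interpolation=cv2.INTER_CUBIC))
```

```text
19.38 [0.5176 0.0452 0.2075] [1.7986e+02 1.0000e-01 1.4028e+02] F [ 0.7 -0.1  0.5] M [ 0.05 -0.   -0.02] w 0.0005
```

View pics/g15.png

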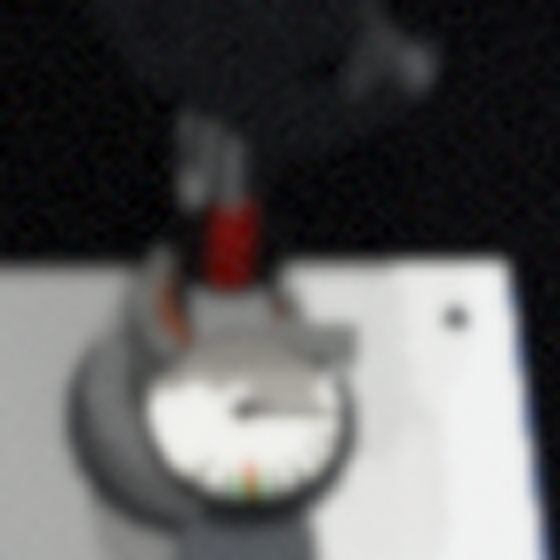

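View pics/g16.png

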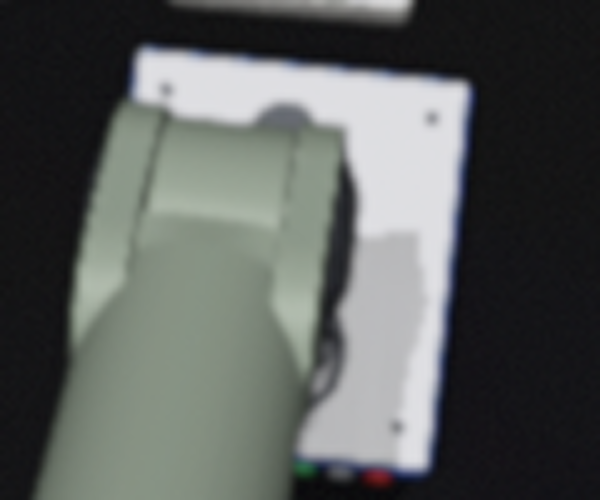

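Call:
servo_tool:
  rows:
    - [[0,0,0,0,0,-9],[0,0,0,0,0,-9],[0,0,0,0,0,-7],[0,0,0,0,0,0]]
  grip: -0.2

```text
clock: 19.98
position: [0.5176, 0.045, 0.2075]
tool_rot: [3.14, 0.003, 2.893]
force: [0.5, -0.6, 0.6]
grip_width: 0.034
```

Call:
servo_tool:
  rows:
    - [[0,0,0.5,0,0,0],[0,0,0.5,0,0,0],[0,0,0.4,0,0,0]]

```text
clock: 20.35
position: [0.5175, 0.0452, 0.1928]
tool_rot: [3.141, 0.002, 2.89]
force: [0.2, -0.3, -1.3]
grip_width: 0.0339
```

Run:
```python
from workcell import bot
from h import *
st(bot)
S=grab(bot,"scene")
cv2.imwrite("pics/g17.png",cv2.resize(S["image"][155:225,310:380,::-1],None,fx=8,fy=8,interpolation=cv2.INTER_CUBIC))
```

```text
20.35 [0.5175 0.0452 0.1928] [1.7995e+02 1.3000e-01 1.6560e+02] F [ 0.2 -0.3 -1.3] M [-0.02  0.   -0.01] w 0.0339
```

View pics/g17.png

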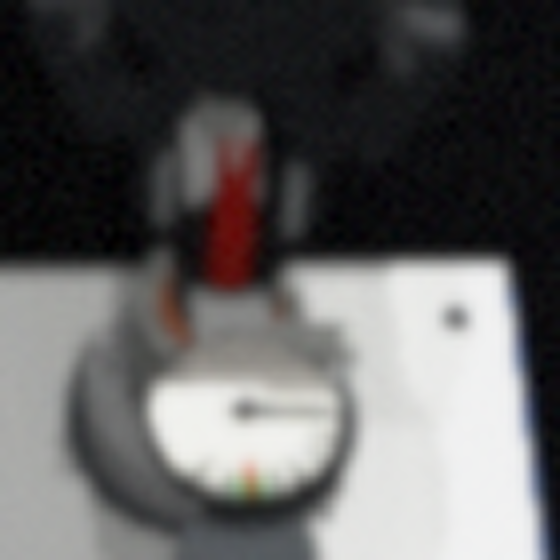

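Call:
servo_tool:
  rows:
    - [[0,0,0.4,0,0,0],[0,0,0.4,0,0,0]]

```text
clock: 20.65
position: [0.5177, 0.0452, 0.1851]
tool_rot: [3.14, 0.003, 2.89]
force: [-1.6, 1.3, 0.4]
grip_width: 0.0339
```

Call:
servo_tool:
  rows:
    - [[0,0,0,0,0,0],[0,0,0,0,0,0],[0,0,0,0,0,0]]
  grip: -1

```text
clock: 21.02
position: [0.5176, 0.0453, 0.1854]
tool_rot: [3.14, 0.003, 2.891]
force: [0.1, 1.2, -2.7]
grip_width: 0.0121
```

Run:
```python
from workcell import bot
from h import *
st(bot)
```

```text
21.02 [0.5176 0.0453 0.1854] [1.7992e+02 1.4000e-01 1.6562e+02] F [ 0.1  1.2 -2.7] M [ 0.2  -0.01  0.03] w 0.0121
```

Call:
servo_tool:
  rows:
    - [[0,0,0,0,0,6],[0,0,0,0,0,9],[0,0,0,0,0,10],[0,0,0,0,0,10],[0,0,0,0,0,10]]

```text
clock: 21.65
position: [0.5173, 0.0449, 0.1854]
tool_rot: [3.14, 0.001, 2.099]
force: [-1.9, -1.9, -3.3]
grip_width: 0.0125
```

Call:
servo_tool:
  rows:
    - [[0,0,0,0,0,10],[0,0,0,0,0,10],[0,0,0,0,0,8]]

```text
clock: 22.02
position: [0.517, 0.0449, 0.1854]
tool_rot: [3.14, -0.0, 1.611]
force: [-5.0, -2.1, 0.6]
grip_width: 0.0121
```

```bash
cat > look.py <<'E'
from workcell import bot
from h import *
import sys
st(bot)
S=grab(bot,"scene")
cv2.imwrite("pics/"+sys.argv[1],cv2.resize(S["image"][155:225,305:375,::-1],None,fx=8,fy=8,interpolation=cv2.INTER_CUBIC))
E
python3 look.py g18.png
```

```text
22.02 [0.517  0.0449 0.1854] [ 1.799e+02 -1.000e-02  9.231e+01] F [-5.  -2.1  0.6] M [-0.5   1.08  0.1 ] w 0.0121
```

View pics/g18.png

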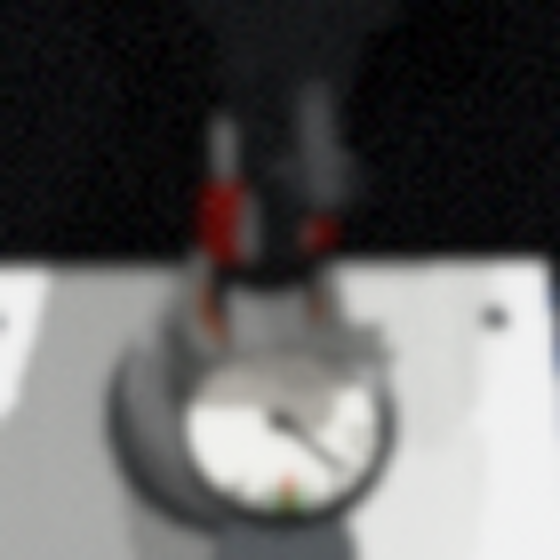

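Call:
servo_tool:
  rows:
    - [[0,0,0,0,0,10],[0,0,0,0,0,8],[0,0,0,0,0,0]]

```text
clock: 22.45
position: [0.5168, 0.045, 0.1853]
tool_rot: [3.141, -0.0, 1.3]
force: [-6.7, -1.1, 5.5]
grip_width: 0.0121
```

```bash
python3 look.py g19.png
```

```text
22.45 [0.5168 0.045  0.1853] [ 1.7994e+02 -2.0000e-02  7.4480e+01] F [-6.7 -1.1  5.5] M [-0.27  1.52 -0.01] w 0.0121
```

View pics/g19.png

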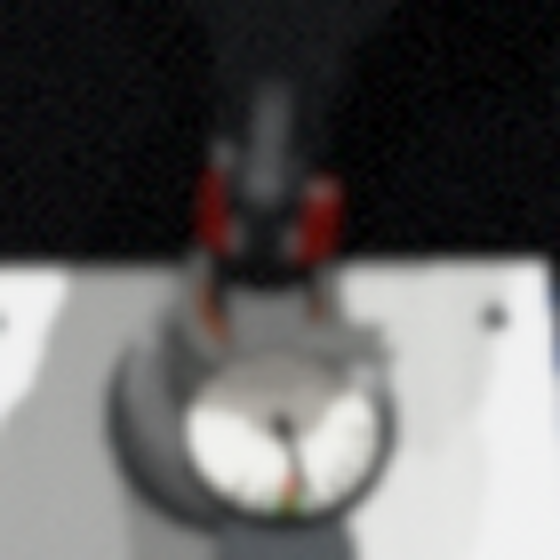

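Call:
servo_tool:
  rows:
    - [[0,0,0,0,0,2.5],[0,0,0,0,0,0]]

```text
clock: 22.75
position: [0.5168, 0.045, 0.1853]
tool_rot: [3.141, -0.001, 1.258]
force: [-5.8, -0.7, 3.9]
grip_width: 0.0121
```

Call:
servo_tool:
  rows:
    - [[0,0,0,0,0,0],[0,0,0,0,0,0],[0,0,0,0,0,0]]
  grip: -0.4

```text
clock: 23.12
position: [0.5178, 0.0452, 0.1854]
tool_rot: [3.139, -0.002, 1.259]
force: [-0.2, 0.2, 0.4]
grip_width: 0.0254
```

```bash
python3 look.py g20.png
```

```text
23.12 [0.5178 0.0452 0.1854] [ 1.7984e+02 -9.0000e-02  7.2120e+01] F [-0.2  0.2  0.4] M [-0.01 -0.02 -0.01] w 0.0254
```

View pics/g20.png

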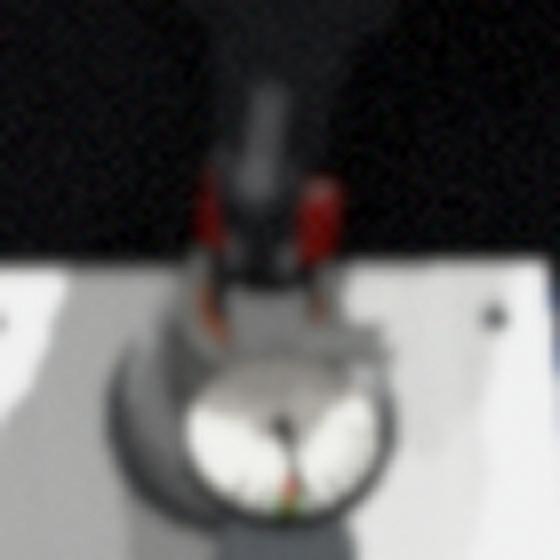

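Released; the needle lies on the mark at (290,485). Next: lift straight up, back away, and check from both views.

Call:
servo_tool:
  rows:
    - [[0,0,-2,0,0,0],[0,0,-3,0,0,0],[0,0,-5,0,0,0],[-4,-3,-4,0,0,0],[-6,-3,0,0,0,0]]

```text
clock: 23.8
position: [0.4339, -0.0288, 0.3254]
tool_rot: [3.137, -0.002, 1.259]
force: [-0.0, -2.3, 2.9]
grip_width: 0.0256
```

Call:
servo_tool:
  rows:
    - [[-6,0,0,0,0,0],[-6,0,0,0,0,0],[-6,0,0,0,0,0],[0,0,0,0,0,0],[0,0,0,0,0,0]]

```text
clock: 24.42
position: [0.3818, -0.19, 0.3239]
tool_rot: [3.139, -0.001, 1.258]
force: [0.3, 0.6, -0.9]
grip_width: 0.0253
```

Run:
```python
from workcell import bot
from h import *
st(bot)
S=grab(bot,"scene","pics/scene6.png");T=grab(bot,"top","pics/top6.png")
cv2.imwrite("pics/g21.png",np.hstack([cv2.resize(S["image"][155:225,305:375,::-1],None,fx=5.5,fy=5.5,interpolation=cv2.INTER_CUBIC),cv2.resize(T["image"][155:225,265:335,::-1],None,fx=5.5,fy=5.5,interpolation=cv2.INTER_CUBIC)]))
# needle angle: darkest-weighted direction about the face centre
for f,z in((S,.205),(T,.205)):
    P=np.array([.6366,.0326]);G=P+.04*np.array([-np.cos(-.12),-np.sin(-.12)])
    g=cv2.resize(cv2.cvtColor(f["image"],cv2.COLOR_RGB2GRAY),None,fx=1,fy=1).astype(np.float32)
    m=cv2.medianBlur(f["image"],3)
    res=[]
    for a in range(-60,120,4):
        v=[]
        for r in (.008,.011,.014,.017):
            x,y=proj(f,(G[0]+r*np.cos(np.radians(a)),G[1]+r*np.sin(np.radians(a)),z)); v.append(cv2.getRectSubPix(g,(1,1),(float(x),float(y)))[0,0])
        res.append((np.mean(v),a))
    print(sorted(res)[:5])
```

```text
24.43 [ 0.3818 -0.19    0.3239] [ 1.7985e+02 -8.0000e-02  7.2080e+01] F [ 0.3  0.6 -0.9] M [ 0.02 -0.    0.06] w 0.0253
[(np.float32(169.46979), -4), (np.float32(169.7526), 0), (np.float32(176.30272), 4), (np.float32(181.74268), -8), (np.float32(188.67953), 8)]
[(np.float32(184.54785), 0), (np.float32(186.04004), -4), (np.float32(187.99551), 4), (np.float32(191.4999), 8), (np.float32(192.40335), -8)]
```

View pics/g21.png

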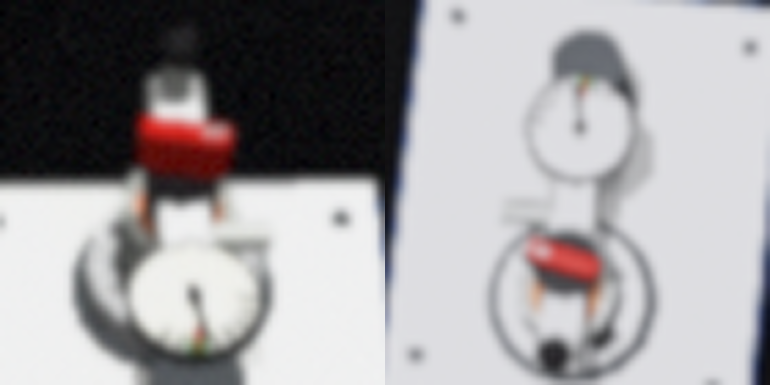

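View pics/scene6.png

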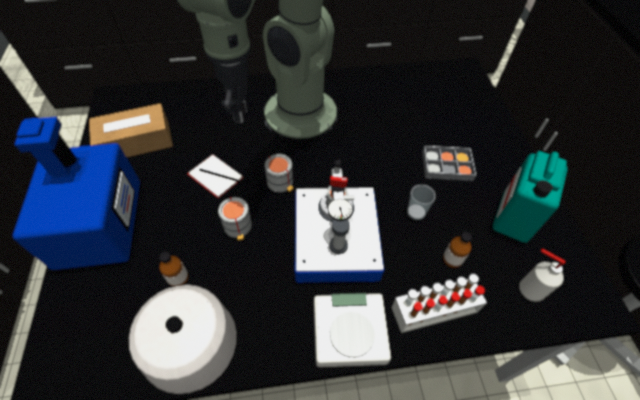

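The needle reads a little short, about 1.40. There's plenty of time, so I'll measure it properly before deciding whether to trim.

Run:
```python
from workcell import bot
from h import *
for n,b in(("scene",(318,195,356,225)),("top",(285,160,315,195))):
    f=bot.grab_frame(n)
    acc=f["image"].astype(float)
    for _ in range(5): acc+=bot.grab_frame(n)["image"]
    im=(acc/6)
    f["image"]=im.astype(np.uint8)
    x0,y0,x1,y1=b
    cv2.imwrite(f"pics/n_{n}.png",cv2.resize(im[y0:y1,x0:x1,::-1].astype(np.uint8),None,fx=16,fy=16,interpolation=cv2.INTER_CUBIC))
```

```text
(no output)
```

View pics/n_scene.png

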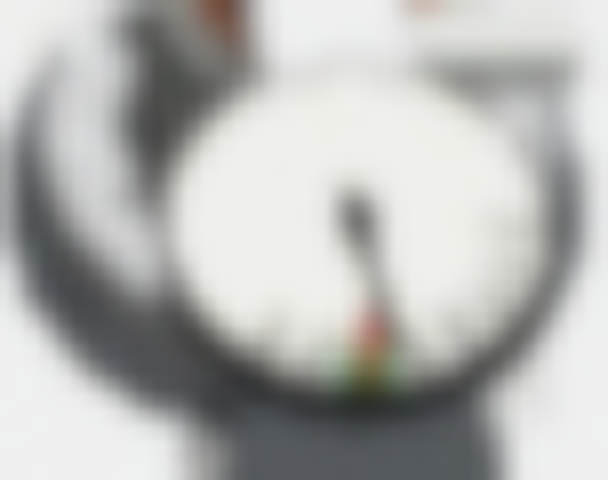

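View pics/n_top.png

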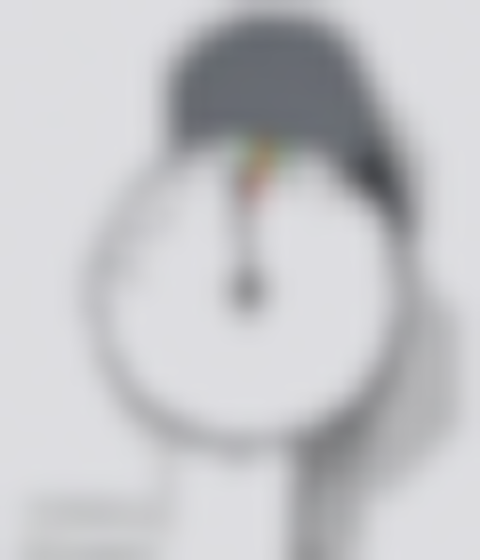

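Run:
```python
from workcell import bot
from h import *
S=bot.grab_frame("scene");T=bot.grab_frame("top")
for f,o,pts in((S,(318,195),[(355,210),(398,345),(370,340),(369,375)]),(T,(285,160),[(246,288),(241,190),(258,180),(265,150)])):
    W=[plane(f,(o[0]+p[0]/16-.47,o[1]+p[1]/16-.47),.205)[:2] for p in pts]
    print([np.degrees(np.arctan2(*(w-W[0])[::-1])).round(1) for w in W[1:]])
```

```text
[np.float64(5.0), np.float64(-4.4), np.float64(-5.9)]
[np.float64(2.7), np.float64(-6.4), np.float64(-7.9)]
```

Run:
```python
from workcell import bot
from h import *
plan(bot,[(.5172,.0451,.323,72),(.5172,.0451,.235,72,3),(.5172,.0451,.186,72,4)])
```

```text
[[5.3, 1.1, 0.0, 0, 0, 0], [5.3, 1.1, 0.0, 0, 0, 0], [5.3, 1.2, 0.0, 0, 0, 0], [5.3, 1.1, 0.0, 0, 0, 0], [5.4, 1.2, 0.1, 0, 0, 0]]
[[-0.0, -0.0, 2.9, 0, 0, 0], [-0.0, -0.0, 2.9, 0, 0, 0], [-0.0, -0.0, 3.0, 0, 0, 0], [-0.0, -0.0, 1.2, 0, 0, 0], [-0.0, -0.0, 1.2, 0, 0, 0]]
[[-0.0, -0.0, 1.2, 0, 0, 0], [-0.0, -0.0, 1.3, 0, 0, 0]]
end [51.77  4.54 18.59] 72.1
```

Call:
servo_tool:
  rows:
    - [[5.3,1.1,0,0,0,0],[5.3,1.1,0,0,0,0],[5.3,1.2,0,0,0,0],[5.3,1.1,0,0,0,0],[5.4,1.2,0.1,0,0,0]]

```text
clock: 25.85
position: [0.5185, 0.0472, 0.3234]
tool_rot: [3.139, -0.001, 1.259]
force: [1.0, -0.1, 2.3]
grip_width: 0.0259
```

Call:
servo_tool:
  rows:
    - [[0,0,2.9,0,0,0],[0,0,2.9,0,0,0],[0,0,2.5,0,0,0],[0,0,0,0,0,0],[0,0,0,0,0,0]]

```text
clock: 26.48
position: [0.5184, 0.0453, 0.2414]
tool_rot: [3.138, -0.002, 1.258]
force: [0.5, -0.7, 0.4]
grip_width: 0.0254
```

```bash
python3 look.py g22.png
python3 - <<'E'
from workcell import bot
from h import *
plan(bot,[(.5174,.0451,.186,72,4)])
E
```

```text
26.48 [0.5184 0.0453 0.2414] [ 1.7981e+02 -9.0000e-02  7.2100e+01] F [ 0.5 -0.7  0.4] M [-0.02  0.01  0.04] w 0.0254
[[-0.0, -0.0, 1.4, 0, 0, 0], [-0.0, -0.0, 1.4, 0, 0, 0], [-0.0, -0.0, 1.4, 0, 0, 0], [-0.1, -0.1, 1.3, 0, 0, 0]]
end [51.72  4.48 18.64] 72.1
```

View pics/g22.png

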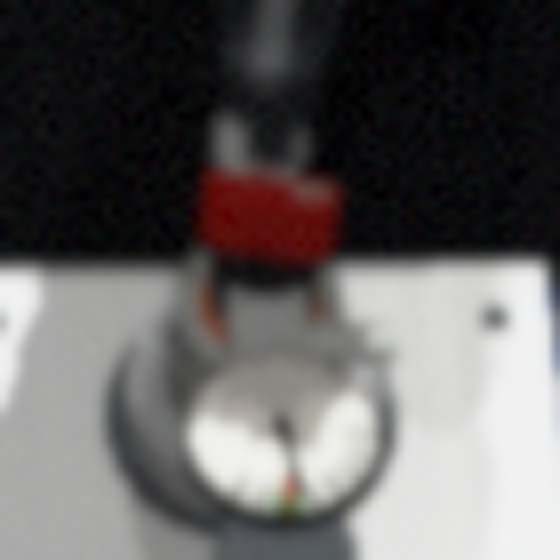

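Above the knob and lined up with it. Next: lower in small steps, then grip.

Call:
servo_tool:
  rows:
    - [[0,-0.1,1.4,0,0,0],[0,0,1.4,0,0,0]]

```text
clock: 26.78
position: [0.517, 0.0461, 0.2116]
tool_rot: [3.139, -0.002, 1.259]
force: [0.7, -0.0, 0.1]
grip_width: 0.0257
```

Call:
servo_tool:
  rows:
    - [[0,0,1.4,0,0,0],[0,0,1.3,0,0,0]]

```text
clock: 27.02
position: [0.517, 0.0457, 0.1843]
tool_rot: [3.139, -0.001, 1.258]
force: [-0.1, 1.1, 0.2]
grip_width: 0.0257
```

Call:
servo_tool:
  rows:
    - [[0,0,0,0,0,0],[0,0,0,0,0,0],[0,0,0,0,0,0]]
  grip: -1

```text
clock: 27.4
position: [0.5167, 0.0456, 0.1844]
tool_rot: [3.14, 0.0, 1.259]
force: [8.3, -3.7, -36.1]
grip_width: 0.012
```

Call:
servo_tool:
  rows:
    - [[0,0,0.05,0,0,2],[0,0,0,0,0,3],[0,0,0,0,0,0]]

```text
clock: 27.78
position: [0.5168, 0.0456, 0.1843]
tool_rot: [3.139, -0.0, 1.17]
force: [5.4, -3.1, -23.4]
grip_width: 0.0126
```

```bash
python3 look.py g23.png
```

```text
27.77 [0.5168 0.0456 0.1843] [179.88  -0.    67.06] F [  5.4  -3.1 -23.4] M [-0.45 -1.12 -0.04] w 0.0126
```

View pics/g23.png

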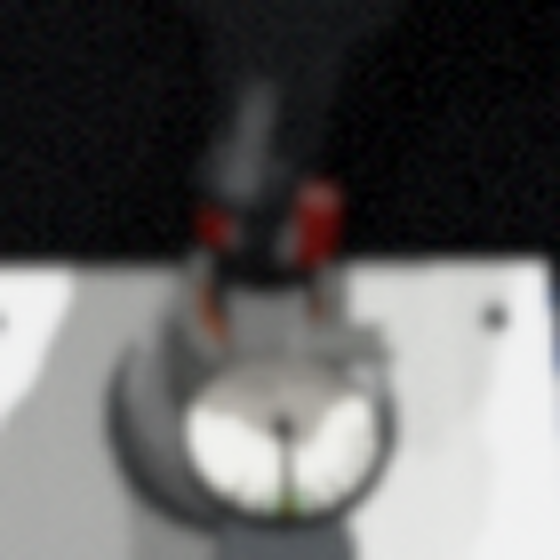

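The needle now covers the red mark. Next: release, retreat and do a final check.

Call:
servo_tool:
  rows:
    - [[0,0,0,0,0,0],[0,0,0,0,0,0],[0,0,0,0,0,0]]
  grip: -0.4

```text
clock: 28.2
position: [0.5173, 0.0458, 0.1852]
tool_rot: [3.139, -0.002, 1.171]
force: [0.3, -0.6, -0.1]
grip_width: 0.0256
```

Call:
servo_tool:
  rows:
    - [[0,0,-2,0,0,0],[0,0,-3,0,0,0],[0,0,-5,0,0,0],[-4,-3,-4,0,0,0],[-6,-3,0,0,0,0]]

```text
clock: 28.82
position: [0.4275, -0.0207, 0.325]
tool_rot: [3.137, -0.002, 1.172]
force: [-0.3, -1.5, 3.0]
grip_width: 0.0255
```

Call:
servo_tool:
  rows:
    - [[-6,0,0,0,0,0],[-6,0,0,0,0,0],[-6,0,0,0,0,0],[0,0,0,0,0,0],[0,0,0,0,0,0]]

```text
clock: 29.45
position: [0.3576, -0.184, 0.3235]
tool_rot: [3.139, -0.003, 1.171]
force: [-0.9, 0.6, -0.0]
grip_width: 0.0255
```

Run:
```python
from workcell import bot
from h import *
st(bot)
out=[]
for n,b in(("scene",(318,195,356,230)),("top",(282,160,317,195))):
    im=sum(bot.grab_frame(n)["image"].astype(float) for _ in range(6))/6
    x0,y0,x1,y1=b
    cv2.imwrite(f"pics/f_{n}.png",im[...,::-1].astype(np.uint8))
    out.append(cv2.resize(cv2.resize(im[y0:y1,x0:x1,::-1].astype(np.uint8),None,fx=11,fy=11,interpolation=cv2.INTER_CUBIC),(390,385)))
cv2.imwrite("pics/g24.png",np.hstack(out))
a=cv2.imread("pics/top0.png").astype(int);b=cv2.imread("pics/f_top.png").astype(int)
for nm,(x,y) in dict(beaker=(224,211),bA=(210,163),bB=(430,173)).items():
    print(nm,np.abs(a[y-14:y+14,x-14:x+14]-b[y-14:y+14,x-14:x+14]).mean())
```

```text
29.45 [ 0.3576 -0.184   0.3235] [ 1.7987e+02 -1.6000e-01  6.7100e+01] F [-0.9  0.6 -0. ] M [ 0.04 -0.05  0.01] w 0.0255
beaker 0.5501700680272109
bA 0.6624149659863946
bB 0.7006802721088435
```

View pics/g24.png

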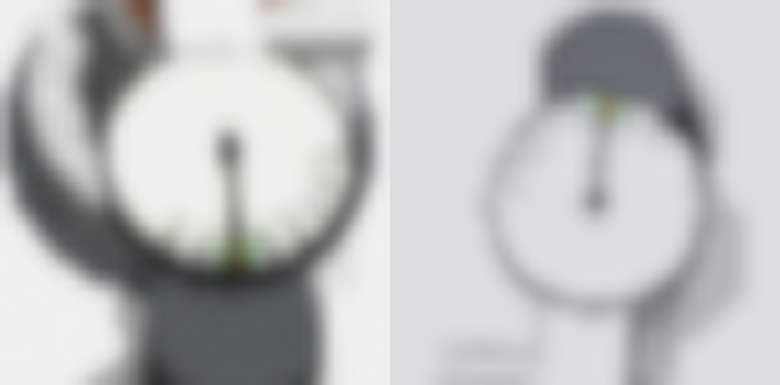

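View pics/f_top.png

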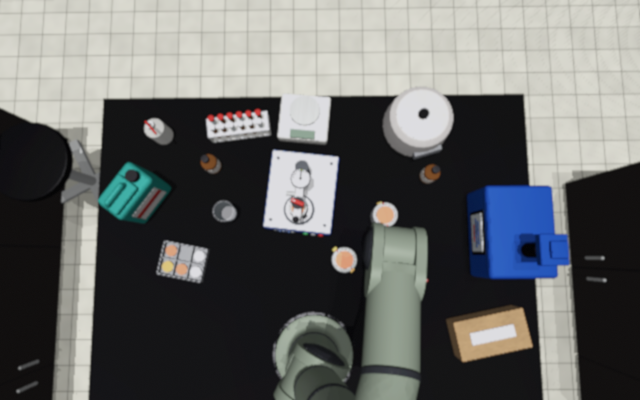

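The needle covers the red mark in both views, the arm lies along the seat axis, and the bystanders haven't moved. Handing in.

```bash
python3 -c "
from workcell import bot
print(bot.job_done())"
```

```text
the job is handed in; nothing more can be done
None
```

The tester is set up and handed in at about 30 s of the 72 s allowed; the hand-in gives no verdict, so this rests on my own checks.

**What I did**
- I picked the smallest of the three cups, the one at the far right.
- I lowered it through the slots to the floor and twisted it clockwise until the stop took up the torque.
- I swung the load arm in until its stop pushed back at about 17 N.
- I turned the red knob clockwise until the needle stood at the mark.

**Last checks**
- **Cup:** before the arm went over it, its red lines lay within about 2° of the seat's axis and it was within about 1 mm of the seat's centre. The tool height put its underside on the seat floor.
- **Load arm:** at its stop it was within 0.1° of the angle I had worked out for it.
- **Needle:** it covers the red mark in both views.
- **Beaker and bottles:** the top view shows no change where they stand.
- **Gripper:** empty and clear of everything.

**What went wrong or disagreed**
- **First knob grip:** the fingers shut on nothing. They stood about 20 mm higher than the tool height I had assumed, so I went lower and gripped again. The same error meant I had held the cup and the arm's handle higher than planned, but both held.
- **First needle setting:** it measured about 1.34, short of 1.5. I gripped the knob again and turned it 5° further.
- **Second knob grip:** it showed a brief downward force of 36 N on the wrist, within the limits.

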